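# Set and lock the canvas stand's ledge

## Task

Spin the knurled collar on the leaning screw of the canvas stand to raise the ledge until its steel pointer is level with the pointer of the black marker on the gauge bar, and let go of the collar. Then take the blade key from its wooden block, turn the slotted lock on the stand's base clockwise a quarter turn to its stop with the blade, and put the key back in its slot in the block. Leave the marker and everything else on the table as it is.

Things in the scene. Friction and masses are not known exactly. Their poses are not given: they have to be found in the camera images.
- collar_center (a point): centre of the round knurled steel collar, 40 mm in diameter, 24 high, on the stand's 16 mm screw. z = screw axis upwards, leaning 30 deg from vertical towards the stand's -x; x, y turn with the collar. The screw's end is 40 mm above the centre when the collar is lowest. Below the collar a 26 mm neck, then the wooden ledge, its lip 31 mm below the collar's centre along z.
- collar (a joint): turn of the collar, rad, 0 (lowest) to 6.28, growing anticlockwise seen looking down on the end of the screw. Turning it so raises collar and ledge together 24 mm per turn (3.82 mm per rad); friction (0.08 N m) holds them where they are left.
- ledge_pointer (a point): upper edge of the steel pointer (5 mm thick) sticking out 26 mm at the -y end of the wooden ledge (130 mm long), which rides with the collar but does not turn. z = screw axis upwards, y = the stand's y, x square to both. In these axes it lies at x +34, y -111, z -38 mm from the collar's centre.
- mark_edge (a point): upper edge of the small steel pointer of the black marker clip (14 x 24 x 12 mm), on a gauge bar parallel to the screw, 130 mm to its -y side; 3 mm beside the ledge pointer's path. Axes as ledge_pointer: level means no difference along this z (the screw's direction). It starts higher than the ledge pointer. The bar ends below the collar's centre.
- lock_slot (a point): centre of the slot mouth on the top of the lock, a round steel head 40 mm in diameter at the stand's base, 100 mm to the +y side of the foot of the screw; head top 30 mm above the table. z up, x along the slot (turns with the lock). Slot 7.5 mm wide, 10 mm deep, open at both ends, straight across the head.
- lock (a joint): angle of the lock, rad; 0 unlocked, grows as it turns clockwise seen from above, stop at 1.571 (locked). Friction (0.08 N m) keeps it where it is left.
- stand: the canvas stand, fixed. Origin at the table under the middle of its plywood base (160 in x by 300 in y by 12 mm; the base spans x -75 to +85); x, y as yawed. The screw starts at x +45, y 0 and leans to -x.
- key_center (a point): centre (half-way up) of the blade key, 63 mm tall, standing blade down in the block. x along the blade's width, y across its thickness, z up. Wooden handle 30 (x) by 14 (y) mm, its upper 45 mm, from 13.5 mm below this point to 31.5 mm above; below it a steel blade 26 wide (x), 4.5 thick (y), 18 mm long. 60 g.
- block_slot (a point): mouth of the key's slot in the top of the wooden block (fixed; 130 x 50 mm, 30 high; x long). Slot 30 (x) by 8.5 (y) mm, 22 deep; the handle's shoulder rests on the block's top, so the key's centre is then 13.5 mm above this point. Two brush stubs, 9 mm thick, stand on the block 52 mm either side along x: the one at -x 50 mm tall, the other 40.
- pot_mid (a point): bystander, loose: open white plastic pot, 84 across, 100 high mm; the point is half-way up on its axis, z is its axis
- paint_a_mid (a point): bystander, loose: white paint bottle, 56 across, 130 high mm; the point is half-way up on its axis, z is its axis
- paint_b_mid (a point): bystander, loose: white paint jar with a red cap, 60 across, 120 high mm; the point is half-way up on its axis, z is its axis
- jar_mid (a point): bystander, loose: clear jar with a paper label, 68 across, 75 high mm; the point is half-way up on its axis, z is its axis
- tape_mid (a point): bystander, loose: roll of paper tape lying flat, 90 across, 24 high mm; the point is half-way up on its axis, z is its axis
- tin_mid (a point): bystander, loose: plain metal tin, 74 across, 80 high mm; the point is half-way up on its axis, z is its axis

How it is judged:
On the way, in this order (a step that is already met when the one before it is completed fails the run):
1. the ledge pointer is level with the marker and the collar is let go, before the lock is turned (z of ledge_pointer in the frame of mark_edge between -0.002 and 0.002 m and contact force between the fingers and collar below 0.5 N and value of joint lock below 0.5 rad), for 0.3 s.
2. the lock is turned to its stop with the key's blade in the slot (value of joint lock above 1.4 rad and horizontal distance between key_center and lock_slot below 0.015 m and z of key_center in the frame of lock_slot below 0.029 m), for 0.1 s.
At the end, for the whole second after the job is handed in: The ledge pointer is within 2 mm of level with the marker's pointer along the screw; the lock stands at 1.4 rad or more; the key stands upright (within 0.15 rad) in the block's slot, its shoulder within 4.5 mm of the block's top (z of ledge_pointer in the frame of mark_edge between -0.002 and 0.002 m and value of joint lock above 1.4 rad and horizontal distance between key_center and block_slot below 0.008 m and z of key_center in the frame of block_slot below 0.018 m and angle between key_center's own z axis and vertical below 0.15 rad); the robot touches nothing.
It fails at once if the marker is moved by more than 3 mm (distance of mark_edge from where it was at the start of the episode above 0.003 m).
It fails at once if the lock is pushed with the fingers (over 3 N) (contact force between the fingers and lock above 3 N).
It fails at once if a bystander is moved by more than 30 mm or knocked over (distance of any of pot_mid, paint_a_mid, paint_b_mid, jar_mid, tape_mid, tin_mid from where it was at the start of the episode above 0.03 m or angle between any of pot_mid, paint_a_mid, paint_b_mid, jar_mid, tape_mid, tin_mid's own z axis and vertical above 0.5 rad).
It also fails if it takes over 72 s, if anything falls off the work surface, if the arm or the gripper's body presses on something with over 40 N, if the wrist force passes 120 N, or if a joint passes its speed limit or range.

## Robot

A 6-joint arm with a two-finger parallel gripper is mounted at the origin on the work surface. World frame = base frame: x ahead of the robot, y to its left, z up, the work surface at z = 0. Lengths are in m, angles in rad, forces in N, time in s.
With the tool pointing down it reaches from about 0.25 to 0.775 m from the base axis. Payload 8.9 kg.
Tool frame: the origin (TCP) lies at the very end of the fingers, on their centre line; the grasp point (between the pads) lies 19 mm behind it; x points along the fingers, y is the direction in which the jaws open and shut, and the axes are right-handed (so a half turn about x gives the same grasp; the last joint's range is limited). The gripper opens to 85 mm and grips with 20 to 120 N. Pads are 22 mm wide; open, the fingers measure 114 mm over their backs; the gripper's body (76 mm by 85 mm) begins 54 mm behind the grasp point. The pads swing forward as they close: fully open they stand 13 mm farther back than shut.
Start: joints at [-1.356, 0.291, -0.153, 1.127, 0, 1.431], TCP at [0.182, -0.492, 0.211] pointing down, gripper open.
Joint ranges: [-2.52, 2.52], [-0.91, 1.74], [-1.3, 1.37], [-1.96, 2.02], [-1.52, 1.47], [-3.14, 3.14]. Speed limits (rad/s): [2.22, 2.22, 2.79, 3.14, 3.14, 3.14].

## Interface

Orientations are given as a rotation vector (axis times angle).
In Python, from plant import readout, cams, job gives the robot as it stands. The module is installed in compiled form; this text tells all that it offers.
- The arm moves only by the shell command python3 -m inch 'ROWS' [FORCE]. ROWS is text: rows parted by semicolons, each of 7 numbers parted by spaces: the shift along the tool's x, y, z each as a share of 0.25 m, from -1 to 1, then the turn, a rotation vector about the tool's x, y, z each as a share of 2 rad, from -1 to 1, then the opening, from 0 (shut) to 1 (fully open). In form: x y z ax ay az gripper; .... A call has 1 to 8 rows; each row is the pose to reach, as a shift and turn from the pose measured when the call began, along the tool's axes at that moment; what a row does not reach only later rows make up. A row lasts 1/12 s, in which the tool goes at most 41.7 mm and 7.16 degrees, less where a joint would pass 70% of its speed; a pose out of reach is approached as far as the arm can. A call with a number of a shift or a turn outside -1 to 1 is refused whole. A call with a gripper value outside its range is refused whole. The fingers move at their own pace and stop on an object; FORCE is the grip in N (left out, the last holds). Time passes only in rows, so rows that repeat a pose let the fingers close. It gives the time, the measured TCP pose, the force and the opening at its end, in the units of the state.
- readout.state(): the state, without advancing time (a new reading comes with each control period).
- cams.snapshot(name): name is "side" or "top"; returns a dict with "pixels" (480x640x3 uint8, red, green, blue), "intrinsics" (3x3 intrinsics, pixels), "D" ([k1, k2, p1, p2, k3] as OpenCV has them; the pictures are not rectified), "extrinsics" (4x4, takes a point from camera to world coordinates). Camera axes: x right, y up, looking along -z (the intrinsics and any distortion apply to the point x, -y, -z); pixel columns grow to the right and rows downward; lengths in m; the calibration is good to about 2 mm. A picture is of the moment at which its call begins. There is no depth.
- job.close_job(): hands the job in, once; it reports no verdict.
The state is a dict: "time": time; "q": joint angles; "dq": joint speeds; "tau": joint torques, N m; "tool_pos": TCP position; "ee_rot": TCP orientation; "force": force on the tool from outside, world axes, zero at the start; "ft_torque": the same for the moment, N m; "gripper_width": opening from 0.0 (shut) to 1.0 (fully open).
Only numpy, scipy, OpenCV 4.12 (cv2) and the standard library are available. Lean on these libraries where they do the work, as an engineer would, in place of code of your own. Each camera call takes 0.05 s, during which the arm holds its last target.

## Working session

There is one attempt and no reset: what is moved stays moved. The work goes in short steps, Python scripts to look and compute and a shell command to move; the robot and the scene stay as the last step left them, time stands still between calls to the robot, and variables do not carry over. Pictures are saved under pics/ and viewed, and the job is handed in when it is done.

```bash
mkdir -p pics; ls; python3 - <<'E'
from plant import readout,cams
import cv2,numpy as np
s=readout.state();print(s)
for n in("side","top"):
    d=cams.snapshot(n);cv2.imwrite(f"pics/{n}0.png",d["pixels"][:,:,::-1]);print(n,d["intrinsics"],d["D"],d["extrinsics"])
    np.savez(f"{n}0.npz",**{k:np.array(v) for k,v in d.items()})
E
```

```text
pics
{'time': 0.0, 'q': array([-1.35628255e+00,  2.91292293e-01, -1.54110200e-01,  1.12672384e+00,
        1.85799527e-05,  1.43150000e+00]), 'dq': array([-0.0017497 ,  0.00165195,  0.00167516, -0.00133796,  0.00072291,
       -0.00018983]), 'tau': array([ 4.40811884e-03, -5.37142289e+01,  3.31377947e+01,  1.60827750e-02,
        1.49042844e-04,  1.18142339e-05]), 'tool_pos': array([ 0.1818101 , -0.49201604,  0.21053211]), 'ee_rot': array([ 2.02936556,  0.36417406, -2.02943038]), 'force': array([ 0.85524898,  0.11458326, -0.40154575]), 'ft_torque': array([-0.00813697,  0.05902653, -0.05246069]), 'gripper_width': 1.0041978668121292}
side [[472.23993495   0.         320.20292195]
 [  0.         472.23993495 238.00888675]
 [  0.           0.           1.        ]] [-0.09373644  0.          0.          0.          0.        ] [[-0.67293232  0.53558286 -0.51020888 -0.04818773]
 [-0.73963406 -0.47770186  0.47407002  0.58945998]
 [ 0.01017605  0.6963849   0.71759634  0.97664855]
 [ 0.          0.          0.          1.        ]]
top [[580.26304139   0.         310.84555339]
 [  0.         580.26304139 250.37001985]
 [  0.           0.           1.        ]] [-0.11758217  0.          0.          0.          0.        ] [[-0.01299694  0.99383866 -0.11007179  0.4258098 ]
 [-0.99987288 -0.01393421 -0.00775014  0.01010385]
 [-0.00923615  0.10995707  0.99389342  1.52013341]
 [ 0.          0.          0.          1.        ]]
```

View pics/side0.png

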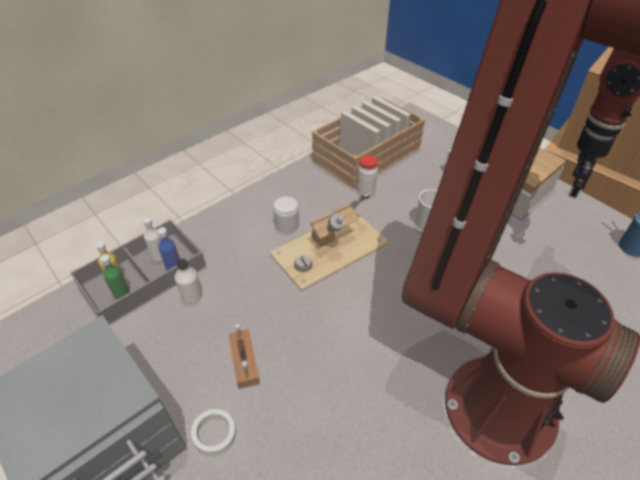

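View pics/top0.png

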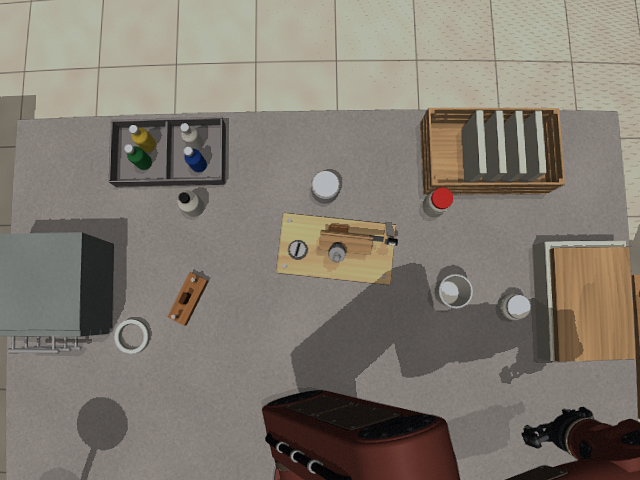

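The top view shows the stand at about (337,250), with the collar near (337,254), the lock at (298,249), the key block at (188,297) and the marker near (391,234). I'll zoom in on these.

```bash
python3 - <<'E'
import cv2
t=cv2.imread("pics/top0.png");s=cv2.imread("pics/side0.png")
cv2.imwrite("pics/t_st.png",cv2.resize(t[205:295,270:405],None,fx=5.9,fy=5.9,interpolation=cv2.INTER_CUBIC))
cv2.imwrite("pics/t_bl.png",cv2.resize(t[260:335,155:225],None,fx=8,fy=8,interpolation=cv2.INTER_CUBIC))
cv2.imwrite("pics/s_st.png",cv2.resize(s[180:290,265:395],None,fx=5.4,fy=5.4,interpolation=cv2.INTER_CUBIC))
cv2.imwrite("pics/s_bl.png",cv2.resize(s[315:390,215:275],None,fx=8,fy=8,interpolation=cv2.INTER_CUBIC))
E
```

```text
(no output)
```

View pics/t_st.png

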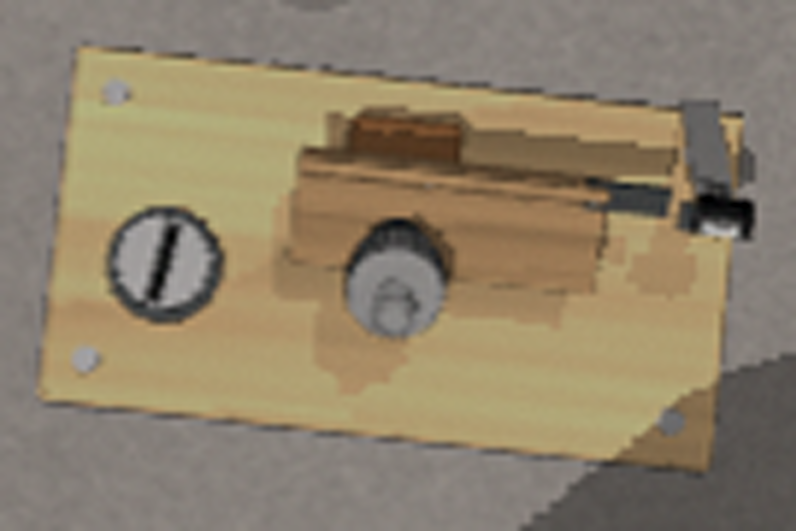

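View pics/s_st.png

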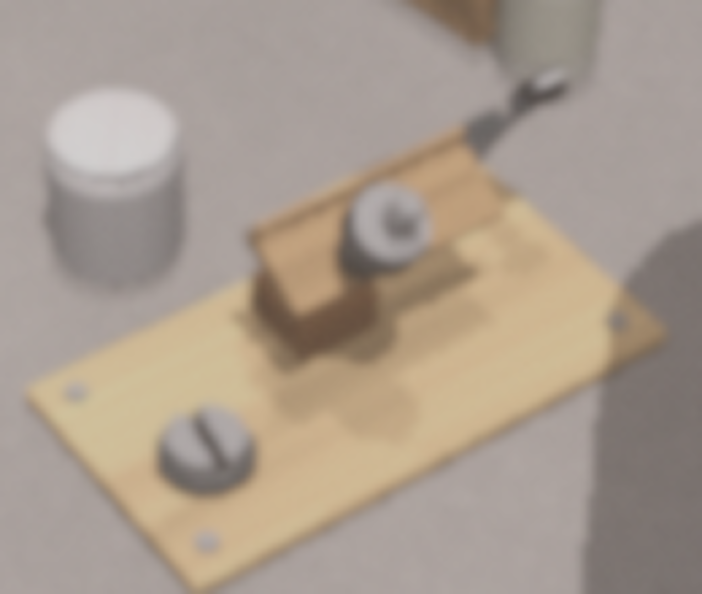

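View pics/t_bl.png

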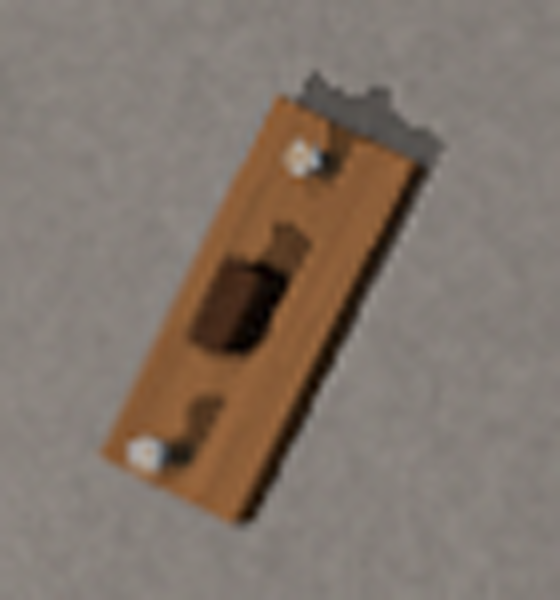

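View pics/s_bl.png

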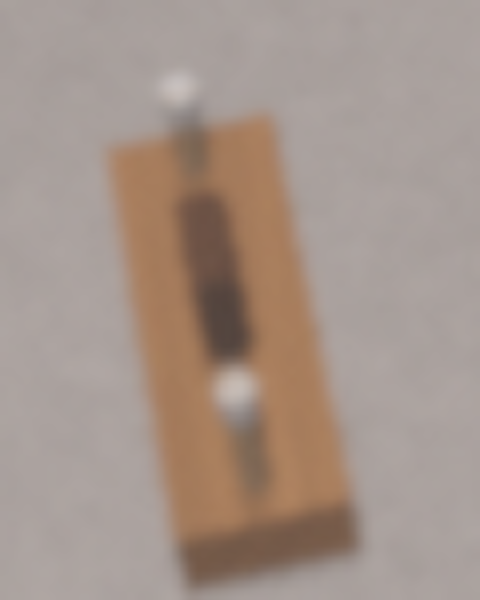

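```bash
cat > h.py <<'E'
import numpy as np,cv2
from scipy.spatial.transform import Rotation as R
def load(n,tag="0"):
    return dict(np.load(f"{n}{tag}.npz"))
C={n:load(n) for n in("side","top")}
def ray(n,uv):
    d=C[n];p=cv2.undistortPoints(np.array(uv,float).reshape(-1,1,2),d["intrinsics"],d["D"]).reshape(-1,2)
    v=np.c_[p[:,0],-p[:,1],-np.ones(len(p))]@d["extrinsics"][:3,:3].T
    return d["extrinsics"][:3,3],v
def onz(n,uv,z):
    o,v=ray(n,uv);return o+v*((z-o[2])/v[:,2])[:,None]
def proj(n,P):
    d=C[n];E=d["extrinsics"];P=np.atleast_2d(P);c=(P-E[:3,3])@E[:3,:3];c=c*[1,-1,-1]
    return cv2.projectPoints(c,np.zeros(3),np.zeros(3),d["intrinsics"],d["D"])[0].reshape(-1,2)
def tri(uvs):
    A=np.zeros((3,3));b=np.zeros(3)
    for n,uv in uvs.items():
        o,v=ray(n,[uv]);v=v[0]/np.linalg.norm(v[0]);M=np.eye(3)-np.outer(v,v);A+=M;b+=M@o
    X=np.linalg.solve(A,b);return X,{n:(proj(n,X)[0]-uv).round(2) for n,uv in uvs.items()}
def unz(p,s,o):return (np.array(p,float)+.5)/s-.5+np.array(o)
E
python3 - <<'E'
from h import *
T=lambda p:unz(p,5.9,(270,205));S=lambda p:unz(p,5.4,(265,180))
tc=[T(p) for p in((80,47),(742,115),(708,470),(40,400))]
a=onz("top",tc,.012);print("top corners",a.round(4))
sc=[S(p) for p in((30,390),(668,333),(197,592))]
b=onz("side",sc,.012);print("side corners (+x+y),(-x-y),(-x+y)",b.round(4))
def pose(a4):
    pass
L=np.array([(85,150),(85,-150),(-75,-150),(-75,150)])/1000
def fit(l,w):
    lc=l.mean(0);wc=w.mean(0);H=(l-lc).T@(w-wc);th=np.arctan2(H[0,1]-H[1,0],H[0,0]+H[1,1])
    c,s=np.cos(th),np.sin(th);Rm=np.array([[c,-s],[s,c]]);t=wc-Rm@lc
    print("pose",t.round(4),th.round(4),"res mm",((l@Rm.T+t-w)*1e3).round(1).tolist());return t,th
fit(L,a[:,:2]);fit(L[[0,2,3]],b[:,:2])
# lock centre
print("lock top",onz("top",[T((163,263))],.03),"side",onz("side",[S((208,443))],.03))
# collar via top face centre / screw end
print("screw end",tri({"top":T((395,312)),"side":S((403,218))}))
print("collar top",tri({"top":T((395,290)),"side":S((391,226))}))
# block
TB=lambda p:unz(p,8,(155,260));SB=lambda p:unz(p,8,(215,315))
print("blk top corners", onz("top",[TB(p) for p in((283,97),(422,163),(242,522),(105,455))],.03).round(4).tolist())
print("blk side corners", onz("side",[SB(p) for p in((108,150),(272,115),(352,505),(182,545))],.03).round(4).tolist())
E
```

```text
top corners [[ 0.6942  0.0936  0.012 ]
 [ 0.6593 -0.2014  0.012 ]
 [ 0.5013 -0.1818  0.012 ]
 [ 0.5364  0.1125  0.012 ]]
side corners (+x+y),(-x-y),(-x+y) [[ 0.6905  0.0914  0.012 ]
 [ 0.4995 -0.1835  0.012 ]
 [ 0.5345  0.1127  0.012 ]]
pose [ 0.5928 -0.0437] -0.1188 res mm [[0.8, 1.6], [0.1, -1.3], [-0.7, -1.9], [-0.2, 1.6]]
pose [ 0.5904 -0.0453] -0.1196 res mm [[2.1, 2.1], [-1.5, -1.9], [-0.7, -0.2]]
lock top [[0.59447759 0.05692572 0.03      ]] side [[0.59033237 0.05705435 0.03      ]]
screw end (array([ 0.56006825, -0.04050196,  0.14305378]), {'top': array([0.14, 0.15]), 'side': array([-0.19, -0.02])})
collar top (array([ 0.56980356, -0.04159955,  0.13023769]), {'top': array([0.34, 0.37]), 'side': array([-0.46, -0.06])})
blk top corners [[0.5396, 0.3358, 0.03], [0.5177, 0.2902, 0.03], [0.4028, 0.3484, 0.03], [0.4245, 0.3933, 0.03]]
blk side corners [[0.5384, 0.335, 0.03], [0.5162, 0.2916, 0.03], [0.4, 0.3507, 0.03], [0.4211, 0.3926, 0.03]]
```

```bash
python3 - <<'E'
import cv2
t=cv2.imread("pics/top0.png");s=cv2.imread("pics/side0.png")
a=cv2.resize(t[218:258,365:405],None,fx=14,fy=14,interpolation=cv2.INTER_CUBIC)
b=cv2.resize(s[188:218,340:380],None,fx=14,fy=14,interpolation=cv2.INTER_CUBIC)
cv2.imwrite("pics/t_mk.png",a);cv2.imwrite("pics/s_mk.png",b)
E
```

```text
(no output)
```

View pics/t_mk.png

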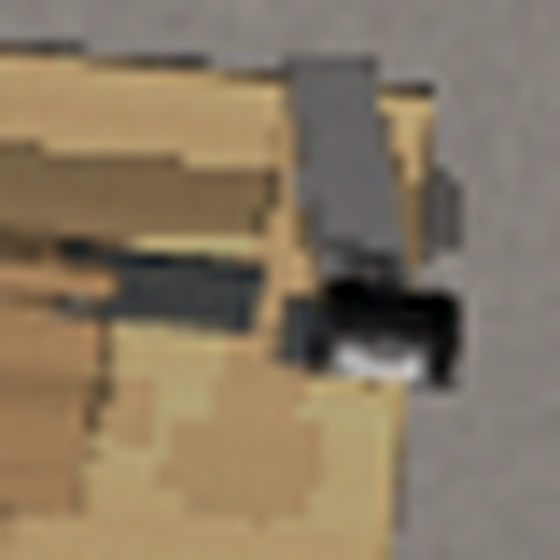

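View pics/s_mk.png

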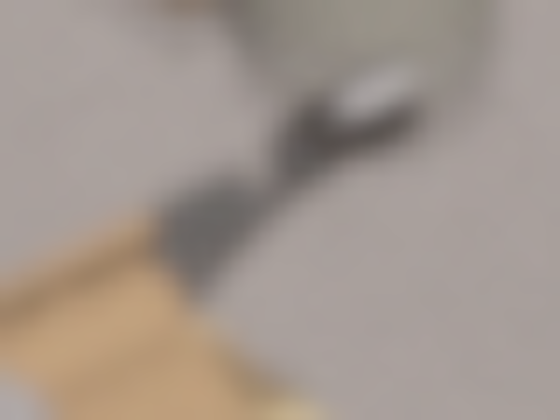

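```bash
cat >> h.py <<'E'
ST=np.array([.5916,-.0445,0]);YAW=-.119
RS=R.from_euler("z",YAW).as_matrix()
AX=RS@R.from_euler("y",-30,degrees=True).as_matrix() # cols: x,y,z(screw)
E
python3 - <<'E'
from h import *
print(AX.round(3))
T=lambda p:unz(p,5.9,(270,205));S=lambda p:unz(p,5.4,(265,180))
for nm,uv in dict(end={"top":T((394,317)),"side":S((403,218))},ctop={"top":T((395,296)),"side":S((391,226))}).items():
    X,e=tri(uv);l=(X-ST)@RS;print(nm,X.round(4),"stand",l.round(4),"foot x at z=0",l[0]+l[2]*np.tan(np.pi/6),e)
# top-face sizes: pixel ellipse widths vs depth
for h in(0,.012):
  for z in(.11,.12,.13,.14,.15):
    P=ST+RS@np.array([.045-(z-h)*np.tan(np.pi/6),0,z]);print(h,z,proj("top",P).round(2),proj("side",P).round(2))
print(T((394,317)),T((395,296)),S((403,218)),S((391,226)))
E
```

```text
[[ 0.86   0.119 -0.496]
 [-0.103  0.993  0.059]
 [ 0.5    0.     0.866]]
end [ 0.5583 -0.0396  0.1448] stand [-0.0336  0.0009  0.1448] foot x at z=0 0.04997217008641273 {'top': array([-0.03, -0.04]), 'side': array([0.05, 0.01])}
ctop [ 0.5679 -0.0409  0.1319] stand [-0.024   0.0008  0.1319] foot x at z=0 0.05216392469653113 {'top': array([0.08, 0.09]), 'side': array([-0.11, -0.01])}
0 0.11 [[336.84 253.57]] [[335.56 226.16]]
0 0.12 [[336.74 255.49]] [[337.02 224.68]]
0 0.13 [[336.65 257.45]] [[338.5  223.19]]
0 0.14 [[336.55 259.43]] [[340.01 221.67]]
0 0.15 [[336.45 261.44]] [[341.54 220.12]]
0.012 0.11 [[337.13 250.77]] [[333.99 224.64]]
0.012 0.12 [[337.03 252.67]] [[335.43 223.16]]
0.012 0.13 [[336.94 254.6 ]] [[336.89 221.66]]
0.012 0.14 [[336.84 256.56]] [[338.38 220.13]]
0.012 0.15 [[336.75 258.55]] [[339.89 218.57]]
[336.36440678 258.31355932] [336.53389831 254.75423729] [339.22222222 219.96296296] [337.         221.44444444]
```

```bash
cat >> h.py <<'E'
def axpt(z,h=.012):return ST+RS@np.array([.045-(z-h)*np.tan(np.pi/6),0,z])
def prof(n,img,c0,y0,y1,zs,x=.034,k=9):
    # mean colour along stand y between y0,y1 for each screw-height offset zs from collar centre c0
    out=[]
    for z in zs:
        P=c0+np.array([[x,y,z] for y in np.linspace(y0,y1,k)])@AX.T
        uv=proj(n,P).astype(np.float32)
        out.append(cv2.remap(img,uv[:,0].reshape(1,-1),uv[:,1].reshape(1,-1),cv2.INTER_LINEAR).reshape(-1,3).astype(float).mean(0))
    return np.array(out)
E
python3 - <<'E'
from h import *
c0=axpt(.120);print(c0,proj("top",c0+AX@[.034,-.111,-.038]),proj("side",c0+AX@[.034,-.111,-.038]))
for n in("top","side"):
    img=C[n]["pixels"]
    for y in(-.093,-.105,-.119,-.122):print(n,y,proj(n,c0+AX@[.034,y,-.038]).round(1))
    zs=np.arange(-.08,.021,.004)
    a=prof(n,img,c0,-.095,-.109,zs).mean(1);b=prof(n,img,c0,-.1175,-.1215,zs).mean(1)
    for z,p,q in zip(zs,a,b):print(round(z*1e3),p.round(0),q.round(0))
E
```

```text
[ 0.5743689  -0.04243976  0.12      ] [[383.60449937 238.59541109]] [[356.6985186  201.53876836]]
top -0.093 [[376.3 237.8]]
top -0.105 [[381.2 238.3]]
top -0.119 [[386.8 238.9]]
top -0.122 [[388.  239.1]]
-80 97.0 99.0
-76 98.0 95.0
-72 101.0 95.0
-68 106.0 96.0
-64 122.0 97.0
-60 146.0 110.0
-56 121.0 119.0
-52 75.0 119.0
-48 57.0 111.0
-44 58.0 97.0
-40 63.0 66.0
-36 65.0 46.0
-32 67.0 41.0
-28 69.0 42.0
-24 77.0 43.0
-20 97.0 42.0
-16 129.0 47.0
-12 145.0 60.0
-8 141.0 85.0
-4 141.0 115.0
0 141.0 148.0
4 140.0 150.0
8 141.0 150.0
12 142.0 151.0
16 141.0 150.0
20 139.0 149.0
side -0.093 [[351.6 204. ]]
side -0.105 [[355.  202.4]]
side -0.119 [[358.9 200.5]]
side -0.122 [[359.8 200.1]]
-80 151.0 107.0
-76 146.0 106.0
-72 139.0 104.0
-68 131.0 104.0
-64 124.0 104.0
-60 117.0 105.0
-56 111.0 107.0
-52 108.0 109.0
-48 106.0 114.0
-44 105.0 118.0
-40 105.0 118.0
-36 107.0 114.0
-32 110.0 105.0
-28 115.0 98.0
-24 121.0 92.0
-20 127.0 86.0
-16 131.0 83.0
-12 132.0 86.0
-8 131.0 98.0
-4 127.0 117.0
0 121.0 137.0
4 116.0 149.0
8 113.0 156.0
12 113.0 155.0
16 117.0 152.0
20 122.0 147.0
```

```bash
cat >> h.py <<'E'
def share(target_p,target_R,s=None):
    from plant import readout
    s=s or readout.state();R0=R.from_rotvec(s["ee_rot"]);d=R0.inv().apply(np.array(target_p)-s["tool_pos"])
    rv=(R0.inv()*R.from_matrix(target_R)).as_rotvec()
    return (d/.25).round(4),(rv/2).round(4),"rowsneeded",round(np.linalg.norm(d)/.0417,1),round(np.degrees(np.linalg.norm(rv))/7.16,1)
def toolR(xdir,ydir):
    x=np.array(xdir,float);x/=np.linalg.norm(x);y=np.array(ydir,float);y-=x*(x@y);y/=np.linalg.norm(y);return np.c_[x,y,np.cross(x,y)]
E
python3 - <<'E'
from h import *
from plant import readout
s=readout.state();M=R.from_rotvec(s["ee_rot"]).as_matrix();print(M.round(3))
z=AX[:,2];c=axpt(.12)
for a in range(0,360,30):
    y=R.from_rotvec(-z*np.radians(a)).apply(AX[:,1])
    print(a,share(c+.13*z,toolR(-z,y)))
E
```

```text
[[-0.     0.346 -0.938]
 [ 0.001 -0.938 -0.346]
 [-1.    -0.001 -0.   ]]
0 (array([-0.0862, -1.2616, -1.8647]), array([-1.2944, -0.0843,  0.3469]), 'rowsneeded', np.float64(13.5), np.float64(21.5))
30 (array([-0.0862, -1.2616, -1.8647]), array([-1.0437,  0.0075,  0.3185]), 'rowsneeded', np.float64(13.5), np.float64(17.5))
60 (array([-0.0862, -1.2616, -1.8647]), array([-0.7905,  0.0823,  0.2806]), 'rowsneeded', np.float64(13.5), np.float64(13.5))
90 (array([-0.0862, -1.2616, -1.8647]), array([-0.536 ,  0.1432,  0.2352]), 'rowsneeded', np.float64(13.5), np.float64(9.6))
120 (array([-0.0862, -1.2616, -1.8647]), array([-0.2807,  0.1921,  0.1833]), 'rowsneeded', np.float64(13.5), np.float64(6.2))
150 (array([-0.0862, -1.2616, -1.8647]), array([-0.025 ,  0.2299,  0.1257]), 'rowsneeded', np.float64(13.5), np.float64(4.2))
180 (array([-0.0862, -1.2616, -1.8647]), array([0.2308, 0.2569, 0.0624]), 'rowsneeded', np.float64(13.5), np.float64(5.6))
210 (array([-0.0862, -1.2616, -1.8647]), array([ 0.4862,  0.2729, -0.0064]), 'rowsneeded', np.float64(13.5), np.float64(8.9))
240 (array([-0.0862, -1.2616, -1.8647]), array([ 0.7409,  0.2768, -0.0812]), 'rowsneeded', np.float64(13.5), np.float64(12.7))
270 (array([-0.0862, -1.2616, -1.8647]), array([ 0.9944,  0.267 , -0.1626]), 'rowsneeded', np.float64(13.5), np.float64(16.7))
300 (array([-0.0862, -1.2616, -1.8647]), array([ 1.2457,  0.2405, -0.252 ]), 'rowsneeded', np.float64(13.5), np.float64(20.7))
330 (array([-0.0862, -1.2616, -1.8647]), array([ 1.4933,  0.1921, -0.3515]), 'rowsneeded', np.float64(13.5), np.float64(24.7))
```

```bash
python3 -m inch '-0.15 -0.1 -0.14 0 0 0 1;-0.25 -0.2 -0.28 0 0 0 1;-0.25 -0.28 -0.42 0 0 0 1;-0.25 -0.37 -0.56 0 0 0 1;-0.25 -0.46 -0.7 0 0 0 1;-0.25 -0.55 -0.83 0 0 0 1;-0.25 -0.63 -0.93 0 0 0 1;-0.25 -0.63 -0.93 0 0 0 1'; python3 - <<'E'
from h import *
from plant import readout
s=readout.state();print(s["q"].round(3),s["tool_pos"])
z=AX[:,2];c=axpt(.12);a=135
print(share(c+.13*z,toolR(-z,R.from_rotvec(-z*np.radians(a)).apply(AX[:,1]))))
E
```

```text
time: 0.77
tool_pos: [0.3473, -0.259, 0.2734]
ee_rot: [2.029, 0.37, -2.027]
force: [-0.8, 0.3, -0.6]
gripper_width: 0.998
[-0.812  0.086 -0.245  1.241  0.002  1.972] [ 0.34733992 -0.25903127  0.27338881]
(array([ 0.1663, -0.6122, -0.9229]), array([-0.1511,  0.2112,  0.1563]), 'rowsneeded', np.float64(6.7), np.float64(4.9))
```

```bash
python3 -m inch '0 -0.09 -0.13 -0.025 0.035 0.026 1;0 -0.18 -0.27 -0.05 0.07 0.052 1;0 -0.27 -0.4 -0.075 0.105 0.078 1;0 -0.36 -0.54 -0.1 0.14 0.104 1;0.05 -0.45 -0.67 -0.125 0.175 0.13 1;0.1 -0.54 -0.8 -0.151 0.211 0.156 1;0.166 -0.612 -0.923 -0.151 0.211 0.156 1;0.166 -0.612 -0.923 -0.151 0.211 0.156 1'; python3 - <<'E'
from h import *
from plant import readout
s=readout.state();print(s["q"].round(3),s["tool_pos"])
z=AX[:,2];c=axpt(.12);a=135
print(share(c+.13*z,toolR(-z,R.from_rotvec(-z*np.radians(a)).apply(AX[:,1]))))
from plant import cams
for n in("side","top"):
    d=cams.snapshot(n);cv2.imwrite(f"pics/{n}1.png",d["pixels"][:,:,::-1])
E
```

```text
time: 1.43
tool_pos: [0.5087, -0.029, 0.229]
ee_rot: [2.144, 0.39, -1.275]
force: [-0.8, 0.4, -0.1]
gripper_width: 0.997
[-0.247 -0.156 -0.76   0.451  0.068  2.24 ] [ 0.50871605 -0.02897495  0.228997  ]
(array([-0.009 ,  0.0251,  0.0064]), array([ 0.0022, -0.0003,  0.0032]), 'rowsneeded', np.float64(0.2), np.float64(0.1))
```

View pics/top1.png

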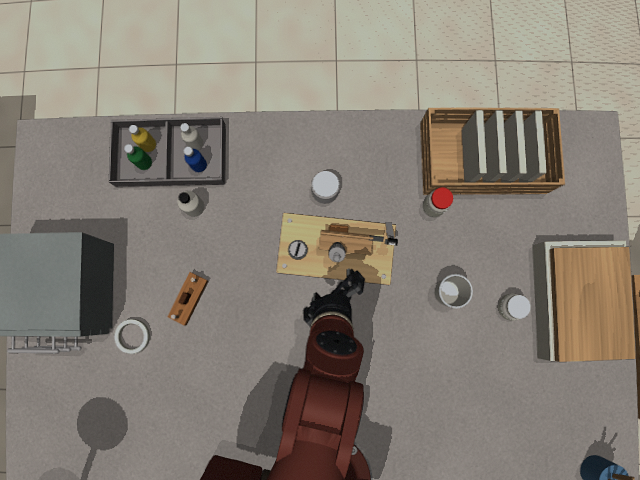

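View pics/side1.png

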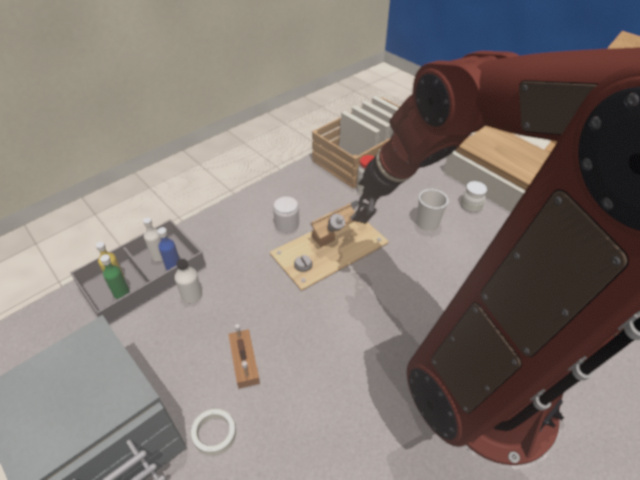

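```bash
python3 - <<'E'
from h import *
from plant import readout
s=readout.state();print(s["q"].round(3),s["tool_pos"])
z=AX[:,2];c=axpt(.12);a=135
print(share(c+.13*z,toolR(-z,R.from_rotvec(-z*np.radians(a)).apply(AX[:,1]))))
M=R.from_rotvec(s["ee_rot"]).as_matrix();p=s["tool_pos"]
P=np.array([p,p+.0425*M[:,1]-.013*M[:,0],p-.0425*M[:,1]-.013*M[:,0]])
for n,o,w in(("top",(300,220),(90,90)),("side",(310,170),(90,90))):
    im=cv2.imread(f"pics/{n}1.png");x,y=o;im=cv2.resize(im[y:y+w[1],x:x+w[0]],None,fx=6,fy=6,interpolation=cv2.INTER_CUBIC)
    for q in proj(n,P):
        cv2.circle(im,tuple(((q-o+.5)*6).astype(int)),4,(0,0,255),-1)
    cv2.imwrite(f"pics/z_{n}1.png",im)
E
```

```text
[-0.256 -0.157 -0.755  0.457  0.07   2.234] [ 0.50931692 -0.0330654   0.23157979]
(array([-0.0021,  0.0076,  0.0014]), array([0.0015, 0.0004, 0.0017]), 'rowsneeded', np.float64(0.0), np.float64(0.0))
```

View pics/z_top1.png

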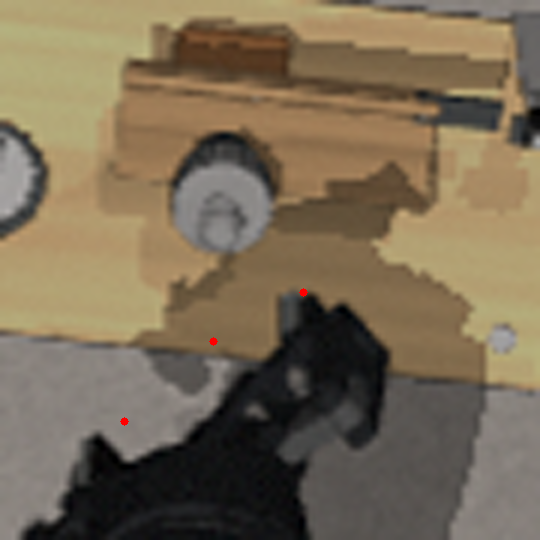

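View pics/z_side1.png

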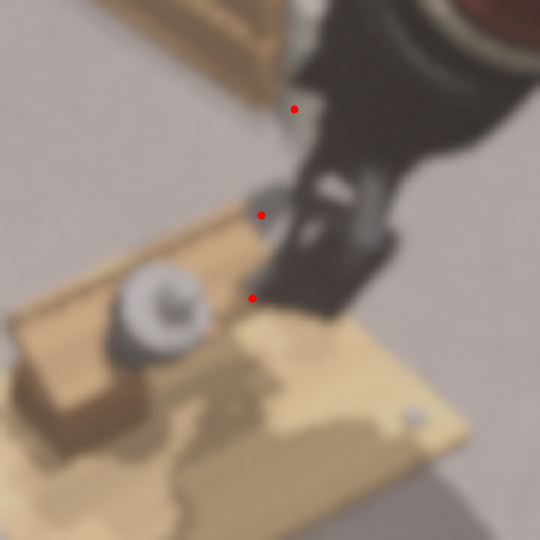

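```bash
python3 -m inch '0.08 0.008 0.001 0.001 0 0.002 1;0.16 0.008 0.001 0.001 0 0.002 1;0.24 0.008 0.001 0.001 0 0.002 1;0.32 0.008 0.001 0.001 0 0.002 1;0.4 0.008 0.001 0.001 0 0.002 1;0.48 0.008 0.001 0.001 0 0.002 1;0.574 0.008 0.001 0.001 0 0.002 1;0.574 0.008 0.001 0.001 0 0.002 1'; python3 - <<'E'
from h import *
from plant import readout,cams
d=cams.snapshot("side")
s=readout.state();print(s["q"].round(3),s["tool_pos"],s["force"].round(1))
z=AX[:,2];c=axpt(.12);a=135
print(share(c-.014*z,toolR(-z,R.from_rotvec(-z*np.radians(a)).apply(AX[:,1]))))
im=d["pixels"][170:260,280:380,::-1];cv2.imwrite("pics/side2.png",cv2.resize(im,None,fx=6,fy=6,interpolation=cv2.INTER_CUBIC))
im=cams.snapshot("top")["pixels"][210:300,290:390,::-1];cv2.imwrite("pics/top2.png",cv2.resize(im,None,fx=6,fy=6,interpolation=cv2.INTER_CUBIC))
E
```

```text
time: 2.2
tool_pos: [0.581, -0.0451, 0.1049]
ee_rot: [2.145, 0.378, -1.28]
force: [-1.4, 0.4, -0.1]
gripper_width: 0.996
[-0.236  0.171 -0.828  0.055  0.056  2.256] [ 0.58055356 -0.04464337  0.1062078 ] [0.2 0.4 1. ]
(array([-0.0046, -0.0003, -0.0079]), array([-0.0005,  0.002 ,  0.0004]), 'rowsneeded', np.float64(0.1), np.float64(0.0))
```

View pics/side2.png

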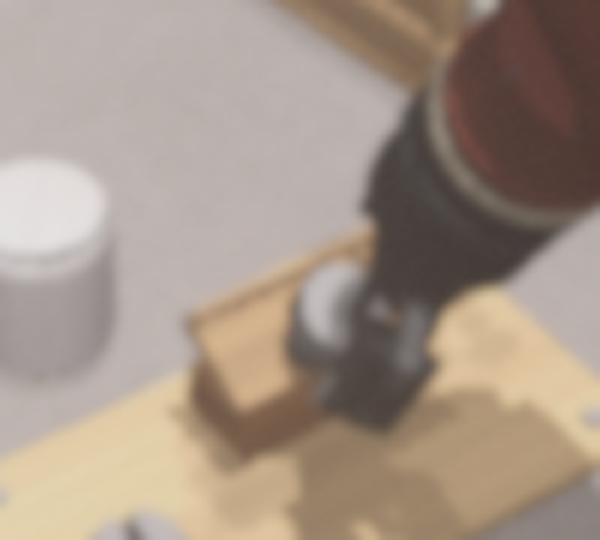

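View pics/top2.png

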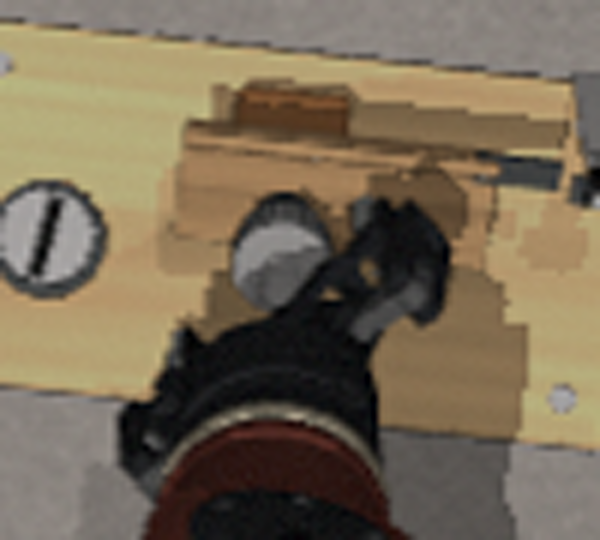

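```bash
python3 -m inch '-0.004 0 -0.008 0 0 0 0.3;-0.004 0 -0.008 0 0 0 0.3;-0.004 0 -0.008 0 0 0 0.3;-0.004 0 -0.008 0 0 0 0.3;-0.004 0 -0.008 0 0 0 0.3;-0.004 0 -0.008 0 0 0 0.3' 25; python3 - <<'E'
from h import *
from plant import readout,cams
s=readout.state();print(s["q"].round(3),s["tool_pos"],s["force"].round(1))
E
```

```text
time: 2.8
tool_pos: [0.5818, -0.043, 0.1102]
ee_rot: [2.146, 0.378, -1.275]
force: [-8.4, 0.2, 11.0]
gripper_width: 0.445
[-0.231  0.164 -0.824  0.062  0.054  2.259] [ 0.5817634  -0.04299811  0.11018596] [-8.4  0.2 11. ]
```

```bash
python3 -m inch '-0.002 0 0 -0.06 0 0 0.3;-0.004 0 0 -0.12 0 0 0.3;-0.006 0 0 -0.18 0 0 0.3;-0.008 0 0 -0.24 0 0 0.3;-0.009 0 0 -0.3 0 0 0.3;-0.011 0 0 -0.36 0 0 0.3;-0.013 0 0 -0.42 0 0 0.3;-0.015 0 0 -0.48 0 0 0.3'; python3 - <<'E'
from h import *
from plant import readout,cams
s=readout.state();print(s["q"].round(3),s["tool_pos"],s["force"].round(1),s["ft_torque"].round(2))
n="top";d=cams.snapshot(n);img=d["pixels"];np.savez("top3.npz",**d)
np.savez("side3.npz",**cams.snapshot("side"))
c0=axpt(.120)
zs=np.arange(-.06,.012,.004)
a=prof(n,img,c0,-.095,-.109,zs).mean(1);b=prof(n,img,c0,-.1175,-.1215,zs).mean(1)
for z,p,q in zip(zs,a,b):print(round(z*1e3),p.round(0),q.round(0))
cv2.imwrite("pics/top3.png",cv2.resize(img[210:300,300:410,::-1],None,fx=6,fy=6,interpolation=cv2.INTER_CUBIC))
E
```

```text
time: 3.47
tool_pos: [0.5796, -0.0426, 0.1136]
ee_rot: [1.312, 0.796, -0.82]
force: [1.2, -0.6, -2.3]
gripper_width: 0.443
[-0.232  0.154 -0.824  0.072  0.054  1.293] [ 0.57957384 -0.04261613  0.11361542] [ 1.2 -0.6 -2.3] [ 0.12  0.65 -0.09]
-60 145.0 113.0
-56 151.0 122.0
-52 133.0 123.0
-48 78.0 114.0
-44 51.0 99.0
-40 62.0 67.0
-36 65.0 47.0
-32 66.0 41.0
-28 67.0 42.0
-24 71.0 44.0
-20 79.0 40.0
-16 106.0 46.0
-12 132.0 61.0
-8 143.0 87.0
-4 145.0 118.0
0 145.0 152.0
4 144.0 154.0
8 144.0 154.0
```

View pics/top3.png

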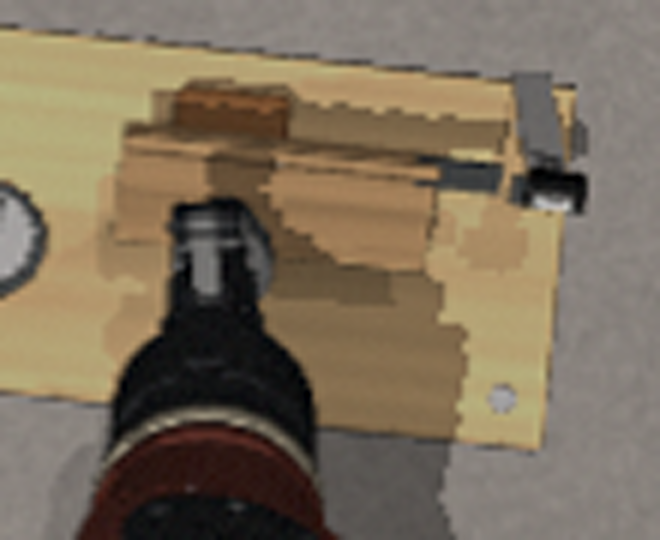

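```bash
python3 -m inch '-0.002 0 0 -0.06 0 0 0.3;-0.004 0 0 -0.12 0 0 0.3;-0.006 0 0 -0.18 0 0 0.3;-0.008 0 0 -0.24 0 0 0.3;-0.009 0 0 -0.3 0 0 0.3;-0.011 0 0 -0.36 0 0 0.3;-0.013 0 0 -0.42 0 0 0.3;-0.015 0 0 -0.48 0 0 0.3';  python3 -m inch '-0.002 0 0 -0.06 0 0 0.3;-0.004 0 0 -0.12 0 0 0.3;-0.006 0 0 -0.18 0 0 0.3;-0.008 0 0 -0.24 0 0 0.3;-0.009 0 0 -0.3 0 0 0.3;-0.011 0 0 -0.36 0 0 0.3;-0.012 0 0 -0.4 0 0 0.3;-0.012 0 0 -0.4 0 0 0.3'; python3 - <<'E'
from h import *
from plant import readout,cams
s=readout.state();print(s["q"].round(3),s["tool_pos"],s["force"].round(1),s["ft_torque"].round(2))
n="top";d=cams.snapshot(n);img=d["pixels"];np.savez("top4.npz",**d)
e=cams.snapshot("side");np.savez("side4.npz",**e)
c0=axpt(.120)
zs=np.arange(-.06,.012,.004)
a=prof(n,img,c0,-.095,-.109,zs).mean(1);b=prof(n,img,c0,-.1175,-.1215,zs).mean(1)
for z,p,q in zip(zs,a,b):print(round(z*1e3),p.round(0),q.round(0))
cv2.imwrite("pics/top4.png",cv2.resize(img[218:258,365:405,::-1],None,fx=14,fy=14,interpolation=cv2.INTER_CUBIC))
cv2.imwrite("pics/side4.png",cv2.resize(e["pixels"][188:218,340:380,::-1],None,fx=14,fy=14,interpolation=cv2.INTER_CUBIC))
E
```

```text
time: 4.23
tool_pos: [0.5775, -0.0425, 0.1168]
ee_rot: [0.453, 1.008, -0.336]
force: [3.2, -0.7, -6.1]
gripper_width: 0.444
time: 4.9
tool_pos: [0.576, -0.0425, 0.1194]
ee_rot: [-0.271, 1.053, 0.082]
force: [2.5, -1.3, -4.3]
gripper_width: 0.45
[-0.233  0.138 -0.823  0.09   0.054 -0.465] [ 0.5760076  -0.04253456  0.11941904] [ 2.5 -1.3 -4.3] [-0.3   0.54 -0.08]
-60 123.0 113.0
-56 144.0 122.0
-52 156.0 122.0
-48 149.0 114.0
-44 113.0 99.0
-40 57.0 67.0
-36 53.0 47.0
-32 64.0 42.0
-28 66.0 42.0
-24 66.0 43.0
-20 67.0 41.0
-16 72.0 47.0
-12 85.0 61.0
-8 116.0 87.0
-4 138.0 118.0
0 146.0 153.0
4 145.0 154.0
8 145.0 154.0
```

View pics/top4.png

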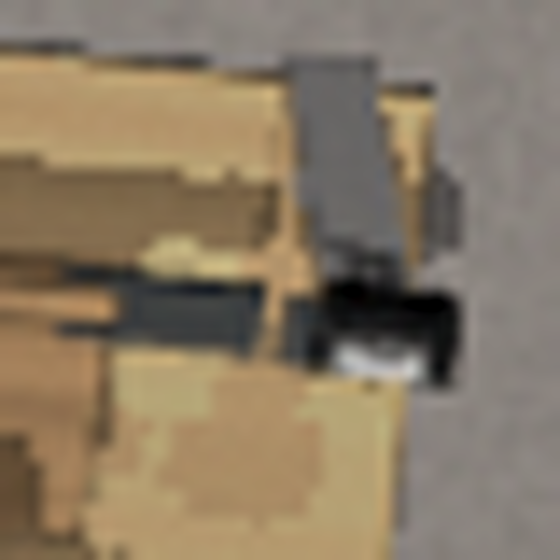

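View pics/side4.png

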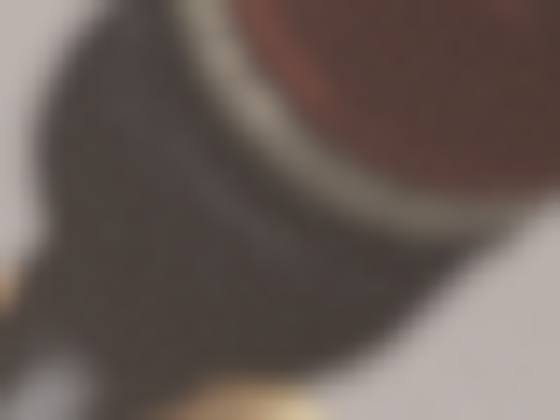

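```bash
python3 - <<'E'
from h import *
for tag in("0","3","4"):
    g=load("top",tag)["pixels"].astype(int).mean(2)
    print(tag);print("cols",list(range(372,390)))
    for r in range(234,247):print(r,g[r,372:390].round(0).astype(int))
c0=axpt(.12)
a,b=proj("top",np.array([c0+AX@[.034,-.1,-.03],c0+AX@[.034,-.117,-.03]]));print("slope",(b-a)[1]/(b-a)[0])
print("px/mm z",(proj("top",c0+AX@[.034,-.115,-.02])-proj("top",c0+AX@[.034,-.115,-.03]))/10)
for y in(-.108,-.111,-.113,-.116,-.119,-.123):print(y,proj("top",c0+AX@[.034,y,-.026]))
E
```

```text
0
cols [372, 373, 374, 375, 376, 377, 378, 379, 380, 381, 382, 383, 384, 385, 386, 387, 388, 389]
234 [103 103 105 109 109 109 109 111 110 109 109  90 132 142  94  81  99 100]
235 [ 69  79 115 149 155 156 156 154 155 157 156 144 142 144 101  86  75  69]
236 [ 53  46  43  38  35  53  58  56  83  88 106 108 136 142 145  95 101  75]
237 [ 87  67  63  63  65  62  61  57  51  52  45  57 130 140 143 108  91  71]
238 [130  76  56  63  60  63  60  63  63  62  61  79 134 138 141  97  30   1]
239 [ 75  63  58  59  60  62  60  65  60  62  58  98 143  82  62  54  24   7]
240 [ 62  73  70  70  69  65  65  62  61  62  55 115 145  77  58  45  26  15]
241 [ 92 143 140 135 135 118 114  97  93  76  71 117 115  71  61  44  40  29]
242 [ 99 138 152 149 150 152 153 153 156 145 140 142 115  71  61  29  45  90]
243 [ 88 136 147 147 146 147 147 147 150 136 134 136 104  73  67  29  63 158]
244 [103 140 149 148 148 148 149 149 148 136 132 133 135 122 105  72 100 137]
245 [ 79 126 137 134 147 149 149 149 139 136 135 136 136 136 136 150 151 151]
246 [ 85 128 140 138 147 151 151 151 139 138 138 137 137 137 136 1
[... 1817 characters left out ...]
 81 115  77  65  44  39  29]
242 [ 89  91  95  95  80  75  73  72  70  68  63 100 112  74  65  27  44  93]
243 [ 96 143 158 156 156 157 141 136 136 113  92 117 102  75  69  29  65 160]
244 [104 144 155 153 154 153 153 155 154 144 139 140 139 126 108  74 103 140]
245 [ 89 142 156 153 153 154 154 154 142 139 140 139 141 140 140 155 157 155]
246 [ 86 140 157 155 155 154 154 156 144 141 139 142 140 141 141 152 153 154]
slope 0.10499581626371031
px/mm z [[0.02335854 0.15718589]]
-0.108 [[382.65047905 240.33536113]]
-0.111 [[383.86992248 240.46339574]]
-0.113 [[384.68281732 240.54875552]]
-0.116 [[385.90205548 240.67679997]]
-0.119 [[387.12116522 240.80484976]]
-0.123 [[388.74643826 240.97559046]]
```

```bash
python3 -m inch '-0.002 0 0 -0.06 0 0 0.3;-0.004 0 0 -0.12 0 0 0.3;-0.006 0 0 -0.18 0 0 0.3;-0.008 0 0 -0.24 0 0 0.3;-0.009 0 0 -0.3 0 0 0.3;-0.011 0 0 -0.365 0 0 0.3;-0.011 0 0 -0.365 0 0 0.3;-0.011 0 0 -0.365 0 0 0.3'; python3 - <<'E'
from h import *
from plant import readout,cams
s=readout.state();print(s["q"].round(3),s["tool_pos"],s["force"].round(1),s["ft_torque"].round(2))
n="top";d=cams.snapshot(n);np.savez("top5.npz",**d)
g=d["pixels"].astype(int).mean(2)
for r in range(234,247):print(r,g[r,372:390].round(0).astype(int))
E
```

```text
time: 5.67
tool_pos: [0.5747, -0.0425, 0.1219]
ee_rot: [-0.919, 0.992, 0.463]
force: [3.3, -2.7, -5.6]
gripper_width: 0.447
[-0.233  0.131 -0.823  0.097  0.054 -1.184] [ 0.57472394 -0.04250476  0.12185802] [ 3.3 -2.7 -5.6] [-0.32  0.39 -0.14]
234 [105 106 106 105 109 112 107 105 106 106 108  88  80 139  98  83 100 102]
235 [105 106 104 109 150 159 122 109 109 112 104  87  88 142 104  87  77  67]
236 [105 104 101 147 159 156 157 161 159 160 108  87 136 146 148 100 102  76]
237 [ 56  79  83 143 156 155 153 153 155 157 146 142 144 144 147 110  93  72]
238 [ 56  49  41  35  36  53  59  56  82  90 106 110 141 141 143 101  30   3]
239 [ 89  68  62  67  64  64  64  58  54  51  47  39 139  84  64  54  19   1]
240 [137  89  63  64  64  62  63  65  64  66  63  62 141  80  58  46  25  18]
241 [ 86  58  56  65  63  63  62  62  62  63  62  81 113  75  65  44  41  29]
242 [ 66  73  71  70  72  67  64  63  63  62  59  80 108  74  64  25  46  94]
243 [ 99 145 142 134 135 117  98  95  95  78  72  98  99  73  68  31  64 161]
244 [ 93 143 155 154 157 156 156 156 157 145 141 140 141 126 108  75 103 139]
245 [101 145 154 154 153 153 153 154 142 138 140 139 139 139 140 153 154 153]
246 [ 91 141 155 153 154 155 155 155 142 139 140 140 139 140 142 153 154 152]
```

```bash
python3 -m inch '-0.001 0 0 -0.03 0 0 0.3;-0.002 0 0 -0.06 0 0 0.3;-0.002 0 0 -0.06 0 0 0.3'; python3 - <<'E'
from h import *
from plant import readout,cams
s=readout.state();print(s["q"].round(3),s["tool_pos"],s["force"].round(1),s["ft_torque"].round(2))
E
python3 -m inch '0 0 0 0 0 0 1;0 0 0 0 0 0 1;0 0 0 0 0 0 1;0 0 0 0 0 0 1;0 0 0 0 0 0 1;-0.08 0 0 0 0 0 1;-0.16 0 0 0 0 0 1;-0.24 0 0 0 0 0 1'
python3 -m inch '-0.08 0 0 0 0 0 1;-0.16 0 0 0 0 0 1;-0.24 0 0 0 0 0 1;-0.32 0 0 0 0 0 1;-0.4 0 0 0 0 0 1;-0.5 0 0 0 0 0 1;-0.5 0 0 0 0 0 1;-0.5 0 0 0 0 0 1'
python3 - <<'E'
from h import *
from plant import readout,cams
s=readout.state();print(s["q"].round(3),s["tool_pos"])
n="top";d=cams.snapshot(n);np.savez("top6.npz",**d)
g=d["pixels"].astype(int).mean(2)
for r in range(234,247):print(r,g[r,372:390].round(0).astype(int))
cv2.imwrite("pics/top6.png",cv2.resize(d["pixels"][218:258,365:405,::-1],None,fx=14,fy=14,interpolation=cv2.INTER_CUBIC))
e=cams.snapshot("side")
np.savez("side6.npz",**e);cv2.imwrite("pics/side6full.png",e["pixels"][:,:,::-1])
cv2.imwrite("pics/side6.png",cv2.resize(e["pixels"][188:218,340:380,::-1],None,fx=14,fy=14,interpolation=cv2.INTER_CUBIC))
E
```

```text
time: 5.97
tool_pos: [0.5745, -0.0425, 0.1223]
ee_rot: [-1.024, 0.973, 0.526]
force: [3.7, -2.6, -5.3]
gripper_width: 0.449
[-0.233  0.13  -0.822  0.098  0.054 -1.301] [ 0.57450546 -0.04247068  0.12227824] [ 3.7 -2.6 -5.3] [-0.27  0.41 -0.12]
time: 6.63
tool_pos: [0.544, -0.0385, 0.1745]
ee_rot: [-1.023, 0.974, 0.527]
force: [0.2, 0.1, 0.3]
gripper_width: 1.001
time: 7.3
tool_pos: [0.4827, -0.0309, 0.2843]
ee_rot: [-1.024, 0.971, 0.524]
force: [0.9, 0.2, -0.4]
gripper_width: 1.001
[-0.266 -0.263 -0.688  0.624  0.07  -1.329] [ 0.4827197  -0.03087428  0.28427928]
234 [103 104 104 104 108 110 105 104 104 106 105  85  78 135  95  81  99 101]
235 [103 102 102 104 145 157 119 107 106 109 104  87  86 139 102  87  75  65]
236 [103 101 101 145 157 154 154 156 156 158 104  85 133 142 145  99 100  75]
237 [ 55  76  96 143 152 152 149 152 151 154 143 139 141 141 144 109  89  73]
238 [ 50  47  41  34  33  54  55  81  87 115 112 106 137 140 141  98  31   0]
239 [ 85  64  61  63  62  63  61  54  52  52  44  34 138  83  61  52  23  12]
240 [136  87  62  62  60  63  62  65  63  61  63  61 139  78  59  44  25  15]
241 [103  63  54  60  62  62  61  62  62  62  61  76 112  74  62  44  39  28]
242 [ 66  67  68  70  66  64  63  64  59  61  59  77 107  72  62  25  44  91]
243 [ 98 124 132 133 117 111  98  92  80  72  67  95  96  72  66  31  64 158]
244 [ 93 138 152 151 152 153 154 154 154 142 124 134 137 124 105  73  99 136]
245 [101 141 151 152 149 151 151 152 138 137 136 137 138 138 135 151 153 150]
246 [ 89 139 153 152 152 152 152 152 139 138 138 138 137 137 139 151 150 150]
```

View pics/top6.png

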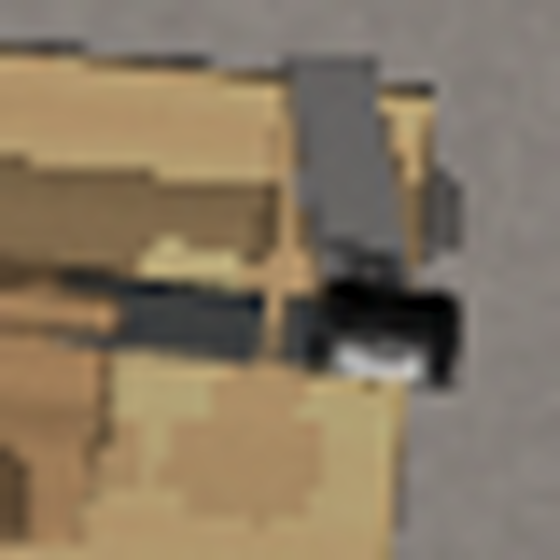

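View pics/side6.png

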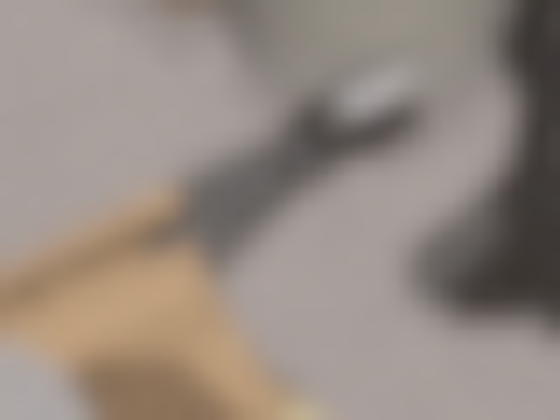

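```bash
python3 - <<'E'
from h import *
n="side";img=load("side","6")["pixels"];c0=axpt(.12)
zs=np.arange(-.03,.025,.004)
print("px/mm",(proj(n,c0+AX@[.034,-.115,-.02])-proj(n,c0+AX@[.034,-.115,-.03]))/10,"x:",(proj(n,c0+AX@[.044,-.115,-.02])-proj(n,c0+AX@[.034,-.115,-.02]))/10)
base=np.array([proj(n,c0+AX@[.034,y,-.026])[0] for y in(-.096,-.100,-.104,-.108,-.111,-.116,-.118,-.12,-.122)])
print(base.round(1))
# vertical image-offset profiles for columns along the y-line
for v in np.arange(-6,7,1.):
    print(v,[int(cv2.remap(img,np.float32([[b[0]]]),np.float32([[b[1]+v]]),cv2.INTER_LINEAR).mean()) for b in base])
E
```

```text
px/mm [[ 0.13482319 -0.13799227]] x: [[-0.18422694 -0.3064461 ]]
[[354.  202. ]
 [355.2 201.4]
 [356.3 200.9]
 [357.4 200.3]
 [358.3 199.9]
 [359.7 199.2]
 [360.3 199. ]
 [360.8 198.7]
 [361.4 198.4]]
-6.0 [161, 159, 155, 148, 141, 135, 135, 135, 136]
-5.0 [160, 159, 158, 152, 146, 135, 133, 131, 131]
-4.0 [156, 154, 155, 151, 146, 131, 125, 120, 119]
-3.0 [144, 143, 143, 141, 138, 121, 113, 105, 102]
-2.0 [126, 125, 125, 124, 121, 109, 101, 92, 88]
-1.0 [110, 110, 109, 108, 105, 99, 94, 90, 84]
0.0 [103, 102, 102, 101, 99, 93, 91, 90, 87]
1.0 [103, 101, 100, 100, 100, 96, 94, 95, 95]
2.0 [107, 102, 100, 101, 102, 107, 107, 110, 110]
3.0 [117, 106, 106, 109, 114, 123, 126, 130, 131]
4.0 [128, 115, 117, 124, 130, 140, 143, 146, 148]
5.0 [140, 128, 131, 139, 145, 152, 154, 155, 156]
6.0 [149, 141, 145, 151, 155, 158, 159, 159, 159]
```

```bash
python3 - <<'E'
from h import *
im=load("top","6")["pixels"].astype(int)
ims=np.mean([load("top",t)["pixels"].astype(float) for t in("0","3","4","5","6")],0).round().astype(int)
for r in range(236,247):print(r,"ledge379-383",im[r,379].tolist(),im[r,381].tolist(),im[r,382].tolist(),im[r,383].tolist(),"| mk384..387",[ims[r,c].tolist() for c in(384,385,386,387)])
E
```

```text
236 ledge379-383 [182, 167, 119] [184, 169, 120] [126, 109, 78] [106, 86, 62] | mk384..387 [[172, 141, 102], [178, 147, 105], [183, 150, 107], [117, 100, 79]]
237 ledge379-383 [179, 161, 115] [180, 164, 117] [176, 148, 104] [173, 143, 101] | mk384..387 [[172, 142, 102], [177, 146, 105], [182, 149, 107], [133, 112, 86]]
238 ledge379-383 [91, 86, 67] [132, 124, 90] [135, 116, 85] [131, 108, 80] | mk384..387 [[170, 139, 100], [176, 143, 103], [177, 146, 104], [121, 101, 75]]
239 ledge379-383 [52, 54, 57] [49, 52, 55] [41, 44, 47] [30, 34, 39] | mk384..387 [[174, 143, 104], [100, 86, 67], [69, 64, 56], [62, 56, 46]]
240 ledge379-383 [64, 65, 65] [60, 62, 61] [62, 65, 63] [59, 62, 62] | mk384..387 [[177, 146, 105], [92, 80, 66], [56, 59, 62], [43, 46, 46]]
241 ledge379-383 [61, 63, 62] [60, 62, 63] [58, 62, 62] [82, 78, 69] | mk384..387 [[141, 118, 86], [81, 75, 67], [61, 63, 65], [43, 44, 45]]
242 ledge379-383 [63, 64, 64] [59, 61, 62] [57, 59, 60] [83, 78, 69] | mk384..387 [[136, 114, 83], [79, 73, 66], [61, 63, 65], [25, 26, 27]]
243 ledge379-383 [103, 95, 79] [78, 72, 67] [69, 68, 65] [112, 97, 77] | mk384..387 [[122, 103, 79], [79, 74, 67], [67, 68, 67], [29, 30, 29]]
244 ledge379-383 [184, 163, 116] [176, 146, 104] [152, 127, 93] [166, 138, 99] | mk384..387 [[172, 142, 101], [152, 127, 94], [127, 109, 85], [87, 76, 57]]
245 ledge379-383 [179, 161, 115] [171, 141, 100] [169, 139, 100] [169, 141, 100] | mk384..387 [[172, 143, 102], [172, 142, 102], [173, 141, 101], [184, 161, 115]]
246 ledge379-383 [177, 163, 117] [172, 141, 102] [171, 142, 101] [171, 141, 102] | mk384..387 [[172, 142, 102], [172, 143, 103], [172, 144, 103], [179, 161, 115]]
```

```bash
cat >> h.py <<'E'
def yawtool(yaw):return toolR([0,0,-1],[np.cos(yaw),np.sin(yaw),0])
E
python3 - <<'E'
from h import *
# block mask
for n,lo,hi in(("top",(255,340,150,225),None),("side",(320,395,220,270),None)):
    im=C[n]["pixels"];hsv=cv2.cvtColor(im,cv2.COLOR_RGB2HSV)
    r0,r1,c0,c1=lo;sub=hsv[r0:r1,c0:c1];m=((sub[...,0]<20)&(sub[...,1]>80)&(sub[...,2]>(90 if n=="top" else 125))).astype(np.uint8)
    m=cv2.morphologyEx(m,cv2.MORPH_CLOSE,np.ones((7,7)))
    cs,_=cv2.findContours(m,cv2.RETR_EXTERNAL,cv2.CHAIN_APPROX_NONE);k=max(cs,key=cv2.contourArea)
    b=cv2.boxPoints(cv2.minAreaRect(k.astype(np.float32)))+[c0,r0]
    w=onz(n,b,.03);print(n,cv2.contourArea(k),b.round(1).tolist(),w.mean(0).round(4),np.linalg.norm(w[0]-w[1]).round(4),np.linalg.norm(w[1]-w[2]).round(4))
    M=cv2.moments(m,True);print(" centroid",onz(n,[[M["m10"]/M["m00"]+c0,M["m01"]/M["m00"]+r0]],.03).round(4))
from plant import readout
s=readout.state()
print(share([.47,.342,.25],yawtool(np.radians(63.6))))
E
```

```text
top 905.0 [[166.8, 316.4], [189.4, 271.2], [206.2, 279.6], [183.6, 324.8]] [0.4718 0.3444 0.03  ] 0.1301 0.0494
 centroid [[0.4712 0.3439 0.03  ]]
side 988.5 [[226.8, 333.9], [248.0, 329.4], [258.5, 378.7], [237.3, 383.1]] [0.4684 0.3442 0.03  ] 0.0502 0.1317
 centroid [[0.4655 0.3449 0.03  ]]
(array([-0.005 ,  0.7742,  1.2815]), array([0.7521, 0.2611, 0.1214]), 'rowsneeded', np.float64(9.0), np.float64(12.9))
```

```bash
python3 -m inch '0 0.08 0.13 0.055 0.019 0.009 1;0 0.16 0.26 0.11 0.038 0.018 1;0 0.24 0.39 0.165 0.057 0.027 1;0 0.32 0.52 0.22 0.076 0.036 1;0 0.4 0.64 0.275 0.095 0.045 1;0 0.48 0.77 0.33 0.114 0.054 1;0 0.53 0.88 0.385 0.133 0.063 1;0 0.58 0.96 0.44 0.152 0.07 1'; python3 - <<'E'
from h import *
from plant import readout
s=readout.state();print(s["q"].round(3),s["tool_pos"])
print(share([.47,.343,.2],yawtool(np.radians(63.6))))
E
```

```text
time: 8.07
tool_pos: [0.4734, 0.2318, 0.2571]
ee_rot: [-0.362, 1.331, 0.096]
force: [1.5, -0.4, 0.5]
gripper_width: 0.996
[ 0.468  0.151 -0.253  1.007 -0.234  0.146] [0.47337876 0.23182524 0.25710808]
(array([0.1553, 0.4682, 0.0826]), array([0.3794, 0.1312, 0.0609]), 'rowsneeded', np.float64(3.0), np.float64(6.5))
```

```bash
python3 -m inch '0.03 0.1 0.02 0.055 0.019 0.009 1;0.06 0.2 0.04 0.11 0.038 0.018 1;0.09 0.3 0.06 0.165 0.057 0.027 1;0.12 0.4 0.07 0.22 0.076 0.036 1;0.155 0.468 0.083 0.275 0.095 0.045 1;0.155 0.468 0.083 0.33 0.114 0.054 1;0.155 0.468 0.083 0.38 0.131 0.061 1;0.155 0.468 0.083 0.38 0.131 0.061 1'; python3 - <<'E'
from h import *
from plant import readout,cams
t=cams.snapshot("top");d=cams.snapshot("side")
s=readout.state();print(s["q"].round(3),s["tool_pos"])
print(share([.47,.343,.12],yawtool(np.radians(63.6))))
M=R.from_rotvec(s["ee_rot"]).as_matrix();p=s["tool_pos"]
P=np.array([p,p+.0425*M[:,1]-.013*M[:,0],p-.0425*M[:,1]-.013*M[:,0]])
for n,e,o in(("top",t,(145,245)),("side",d,(200,290))):
    x,y=o;im=cv2.resize(e["pixels"][y:y+100,x:x+100,::-1],None,fx=6,fy=6,interpolation=cv2.INTER_CUBIC)
    for q in proj(n,P):cv2.circle(im,tuple(((q-o+.5)*6).astype(int)),3,(0,0,255),-1)
    cv2.imwrite(f"pics/{n}7.png",im)
E
```

```text
time: 8.73
tool_pos: [0.4703, 0.3424, 0.1977]
ee_rot: [0.366, 1.542, -0.367]
force: [-0.2, -0.3, -0.0]
gripper_width: 1.002
[ 5.050e-01  4.060e-01 -1.700e-02  1.148e+00 -1.000e-03  9.640e-01] [0.47005493 0.3424793  0.19868934]
(array([ 0.3148,  0.0023, -0.0012]), array([0.0007, 0.0001, 0.0008]), 'rowsneeded', np.float64(1.9), np.float64(0.0))
```

View pics/top7.png

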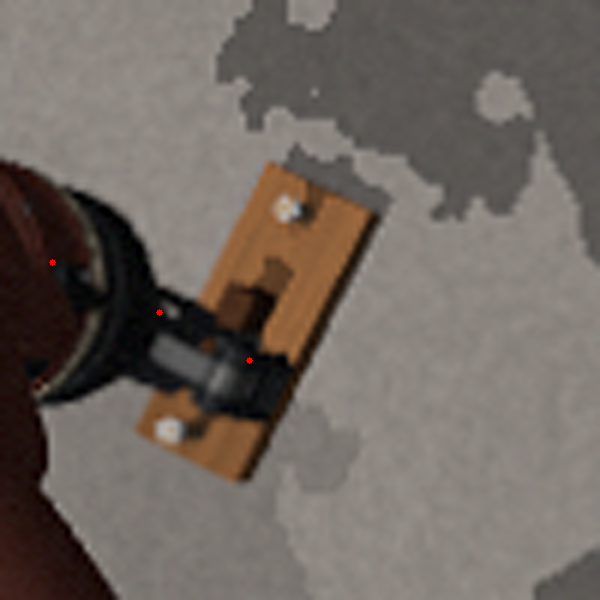

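View pics/side7.png

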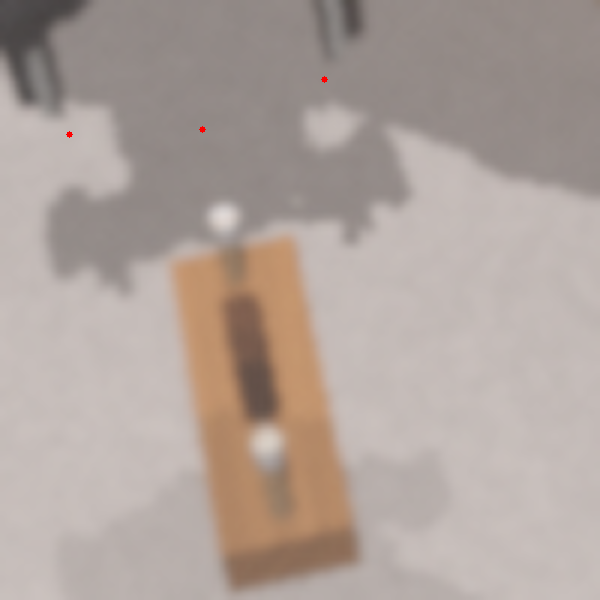

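```bash
python3 - <<'E'
from h import *
def draw(cx,cy,yaw,col,imgs):
    Rz=R.from_euler("z",yaw,degrees=True).as_matrix()
    for n,(im,o,s) in imgs.items():
        for z,w,h in((.075,.03,.014),(.03,.13,.05)):
            P=np.array([cx,cy,z])+np.array([(a*w/2,b*h/2,0) for a,b in((1,1),(1,-1),(-1,-1),(-1,1))])@Rz.T
            q=((proj(n,P)-o+.5)*s).astype(int);cv2.polylines(im,[q],True,col,1)
        for x,z in((.052,.07),(-.052,.08)):
            q=((proj(n,np.array([cx,cy,z])+Rz@[x,0,0])[0]-o+.5)*s).astype(int);cv2.circle(im,tuple(q),3,col,-1)
imgs={}
for n,o in(("top",(155,260)),("side",(212,315))):
    x,y=o;imgs[n]=(np.ascontiguousarray(cv2.resize(C[n]["pixels"][y:y+72,x:x+72,::-1],None,fx=8,fy=8,interpolation=cv2.INTER_CUBIC)),np.array(o),8)
draw(.470,.343,-26.4,(0,0,255),imgs)
cv2.imwrite("pics/kb.png",np.hstack([imgs["top"][0],imgs["side"][0]])[:, :][:,:1152][::1])
im=cv2.imread("pics/kb.png");cv2.imwrite("pics/kb.png",cv2.resize(im,(800,400)))
E
```

```text
(no output)
```

View pics/kb.png

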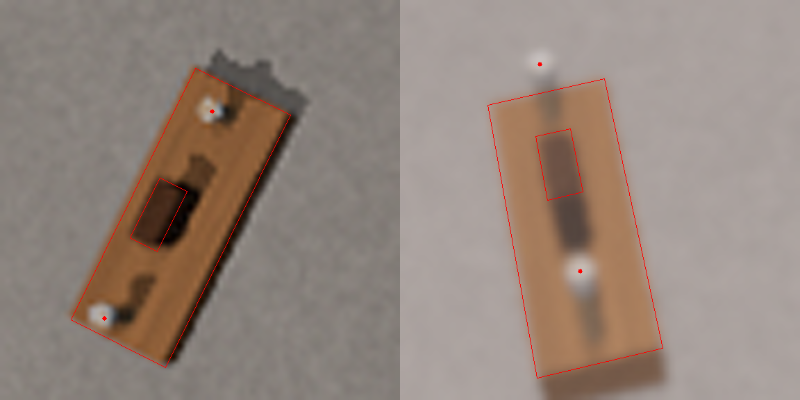

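```bash
python3 -m inch '0.1 0.002 -0.001 0 0 0.001 1;0.2 0.002 -0.001 0 0 0.001 1;0.3 0.002 -0.001 0 0 0.001 0.7;0.4 0.002 -0.001 0 0 0.001 0.7;0.5 0.002 -0.001 0 0 0.001 0.7;0.6 0.002 -0.001 0 0 0.001 0.7;0.635 0.002 -0.001 0 0 0.001 0.7;0.635 0.002 -0.001 0 0 0.001 0.7'; python3 - <<'E'
from h import *
from plant import readout,cams
t=cams.snapshot("top");d=cams.snapshot("side")
s=readout.state();print(s["q"].round(3),s["tool_pos"],s["force"].round(1))
print(share([.47,.343,.04],yawtool(np.radians(63.6))))
for n,e,o in(("top",t,(145,245)),("side",d,(190,290))):
    x,y=o;im=cv2.resize(e["pixels"][y:y+100,x:x+100,::-1],None,fx=6,fy=6,interpolation=cv2.INTER_CUBIC)
    cv2.imwrite(f"pics/{n}8.png",im)
E
```

```text
time: 9.5
tool_pos: [0.4681, 0.342, 0.0378]
ee_rot: [0.356, 1.543, -0.361]
force: [-0.0, -0.2, -0.2]
gripper_width: 0.701
[ 0.505  0.541 -0.246  0.783 -0.     0.963] [0.47021836 0.34312517 0.04067944] [-0.6  0.6  0.8]
(array([ 0.0027, -0.0008, -0.0006]), array([ 0.0014,  0.0004, -0.0004]), 'rowsneeded', np.float64(0.0), np.float64(0.0))
```

View pics/side8.png

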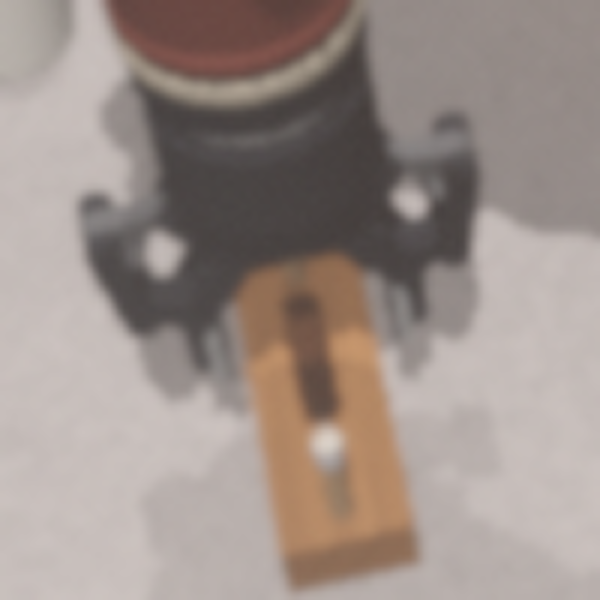

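```bash
python3 -m inch '0 0 0 0 0 0 0.4;0 0 0 0 0 0 0.3;0 0 0 0 0 0 0.25;0 0 0 0 0 0 0.2;0 0 0 0 0 0 0.1;0 0 0 0 0 0 0;0 0 0 0 0 0 0;0 0 0 0 0 0 0' 40; python3 - <<'E'
from h import *
from plant import readout,cams
s=readout.state();print(s["q"].round(3),s["tool_pos"],s["force"].round(1))
print(share([.47,.343,.04],yawtool(np.radians(63.6))))
E
```

```text
time: 10.27
tool_pos: [0.4708, 0.3435, 0.0415]
ee_rot: [0.36, 1.539, -0.358]
force: [-1.3, -0.0, 6.2]
gripper_width: 0.153
[ 0.505  0.54  -0.245  0.783 -0.     0.963] [0.47080152 0.34346972 0.04150846] [-1.3 -0.   6.2]
(array([ 0.006 , -0.0031, -0.0021]), array([ 0.0015,  0.0008, -0.001 ]), 'rowsneeded', np.float64(0.0), np.float64(0.0))
```

```bash
python3 -m inch '-0.08 0 0 0 0 0 0;-0.16 0 0 0 0 0 0;-0.24 0 0 0 0 0 0;-0.32 0 0 0 0 0 0;-0.4 0 0 0 0 0 0;-0.48 0 0 0 0 0 0;-0.48 0 0 0 0 0 0;-0.48 0 0 0 0 0 0'; python3 - <<'E'
from h import *
for n in("top","side"):
    im=C[n]["pixels"].astype(float).mean(2)
    c=proj(n,[.5925,.057,.03])[0];r0,c0=int(c[1])-7,int(c[0])-7
    sub=im[r0:r0+15,c0:c0+15];print(n,c,r0,c0);print(sub.astype(int))
E
```

```text
time: 10.93
tool_pos: [0.4711, 0.3437, 0.1624]
ee_rot: [0.361, 1.537, -0.357]
force: [0.4, 0.5, -1.0]
gripper_width: 0.151
top [297.19109754 249.92162143] 242 290
[[149  98  68  91 146 163 163 143 102 118 118  95  61  61  70]
 [ 99  74 123 154 158 159 161 133  68  41  83 146 133  74  56]
 [ 77 142 160 157 156 158 161 106  32  16 108 153 163 130  68]
 [ 78 142 158 157 156 158 161  98  16  22 137 161 159 144 102]
 [118 153 159 156 157 160 139  76  21  56 139 159 156 161 146]
 [139 160 157 157 158 162 109  37  19 107 151 158 157 157 142]
 [142 159 159 157 160 160 107  35  23 106 150 158 158 158 162]
 [154 159 157 157 159 142  81  21  46 140 163 159 157 157 161]
 [143 160 158 158 162 136  73  20  54 139 160 157 157 160 162]
 [115 152 158 159 163 106  31  17 111 153 160 157 160 161 145]
 [140 163 159 161 163  98  21  22 139 162 159 157 159 160 111]
 [ 69 136 162 164 142  78  18  56 140 162 158 159 159 161 111]
 [ 60  84 142 166 111  38  17 108 153 161 160 161 142 111  78]
 [ 81  65  95 146 107  52  36 107 155 160 159 160 113  59  61]
 [103  69  59  52  59 118 103 142 162 139 111  82  66  
[... 295 characters left out ...]
2 173]
 [176 172 170 168 163 146 123 120 142 160 167 169 169 170 170]
 [168 166 168 168 164 150 124 109 127 150 164 168 170 169 168]
 [159 163 168 169 167 157 135 111 112 135 154 166 169 169 166]
 [151 159 167 169 168 163 149 123 105 119 142 161 167 168 162]
 [137 151 163 168 169 167 159 140 117 108 129 153 165 166 157]
 [124 137 153 163 167 168 165 154 134 111 115 140 157 157 145]
 [111 118 137 152 161 164 166 161 145 119 106 123 141 143 129]
 [107 108 120 135 146 154 158 156 146 124 103 107 121 125 116]
 [106 102 108 117 126 134 140 140 135 121 105 102 111 113 109]
 [111 103 103 106 112 117 120 122 121 115 111 111 112 108 106]
 [126 110 103 102 105 108 112 113 113 113 113 113 110 105 106]]
```

```bash
python3 - <<'E'
from h import *
def fit(n,img,rows,c0,c1,bg):
    g=img.astype(float).mean(2);uv=[]
    for r in rows:
        w=np.clip(bg-g[r,c0:c1],0,None);w[w<20]=0
        uv.append(((w*np.arange(c0,c1)).sum()/w.sum(),r))
    w=onz(n,uv,.03)[:,:2];c=w.mean(0);d=np.linalg.svd(w-c)[2][0];d*=np.sign(d[0])
    print(n,"slot line pt",c.round(4),"angle",np.arctan2(d[1],d[0]).round(4),"y-offset at x=.5925",(c[1]+(.5925-c[0])*d[1]/d[0]).round(4),"resid mm",(np.abs((w-c)@[-d[1],d[0]]).max()*1e3).round(2))
fit("top",C["top"]["pixels"],range(243,255),294,301,158)
fit("side",C["side"]["pixels"],range(257,264),299,308,168)
E
```

```text
top slot line pt [0.5962 0.0568] angle -0.29 y-offset at x=.5925 0.0579 resid mm 0.39
side slot line pt [0.5955 0.0541] angle -0.3471 y-offset at x=.5925 0.0552 resid mm 0.8
```

```bash
python3 - <<'E'
from h import *
from plant import readout
s=readout.state();print(s["q"].round(3),s["tool_pos"])
print(share([.594,.0568,.16],yawtool(1.281)))
E
```

```text
[ 0.505  0.426 -0.084  1.056 -0.     0.963] [0.47113398 0.34366474 0.16241786]
(array([ 0.0094, -0.8121,  0.948 ]), array([-0.084 ,  0.0016, -0.0017]), 'rowsneeded', np.float64(7.5), np.float64(1.3))
```

```bash
python3 -m inch '0.009 -0.1 0.12 -0.04 0.001 -0.001 0;0.009 -0.2 0.24 -0.084 0.002 -0.002 0;0.009 -0.32 0.37 -0.084 0.002 -0.002 0;0.009 -0.43 0.5 -0.084 0.002 -0.002 0;0.009 -0.54 0.63 -0.084 0.002 -0.002 0;0.009 -0.65 0.76 -0.084 0.002 -0.002 0;0.009 -0.75 0.87 -0.084 0.002 -0.002 0;0.009 -0.812 0.948 -0.084 0.002 -0.002 0'; python3 -m inch '0 0 0 0 0 0 0;0 0 0 0 0 0 0'; python3 - <<'E'
from h import *
from plant import readout
s=readout.state();print(s["q"].round(3),s["tool_pos"])
print(share([.594,.0568,.075],yawtool(1.281)))
E
```

```text
time: 11.6
tool_pos: [0.5943, 0.053, 0.1587]
ee_rot: [0.228, 1.561, -0.23]
force: [0.5, 0.7, -0.4]
gripper_width: 0.154
time: 11.77
tool_pos: [0.5938, 0.0512, 0.157]
ee_rot: [0.23, 1.563, -0.233]
force: [-0.7, 0.9, -0.1]
gripper_width: 0.152
[-3.600e-02  4.620e-01 -4.100e-02  1.072e+00 -1.000e-03  2.590e-01] [0.59377858 0.05121462 0.15700526]
(array([ 0.328 ,  0.0225, -0.0042]), array([-0.0027, -0.0022,  0.0013]), 'rowsneeded', np.float64(2.0), np.float64(0.1))
```

```bash
python3 -m inch '0.06 0.022 -0.004 -0.003 -0.002 0.001 0;0.12 0.022 -0.004 -0.003 -0.002 0.001 0;0.18 0.022 -0.004 -0.003 -0.002 0.001 0;0.24 0.022 -0.004 -0.003 -0.002 0.001 0;0.3 0.022 -0.004 -0.003 -0.002 0.001 0;0.328 0.022 -0.004 -0.003 -0.002 0.001 0;0.328 0.022 -0.004 -0.003 -0.002 0.001 0;0.328 0.022 -0.004 -0.003 -0.002 0.001 0'; python3 - <<'E'
from h import *
from plant import readout,cams
t=cams.snapshot("top");d=cams.snapshot("side")
s=readout.state();print(s["q"].round(3),s["tool_pos"])
M=R.from_rotvec(s["ee_rot"]).as_matrix();p=s["tool_pos"]
print(share([.594,.0568,.075],yawtool(1.281)))
B=p+.0295*M[:,0];P=[B+k*.013*M[:,2] for k in(-1,0,1)]+[p+.0115*M[:,0]+k*.015*M[:,2] for k in(-1,1)]
for n,e,o in(("top",t,(250,210)),("side",d,(265,215))):
    np.savez(f"{n}9.npz",**e)
    x,y=o;im=cv2.resize(e["pixels"][y:y+75,x:x+90,::-1],None,fx=8,fy=8,interpolation=cv2.INTER_CUBIC)
    for q in proj(n,np.array(P)):cv2.circle(im,tuple(((q-o+.5)*8).astype(int)),3,(0,0,255),-1)
    cv2.imwrite(f"pics/{n}9.png",im)
E
```

```text
time: 12.43
tool_pos: [0.5934, 0.0575, 0.0748]
ee_rot: [0.226, 1.561, -0.227]
force: [1.1, -0.6, -0.5]
gripper_width: 0.147
[-0.026  0.528 -0.161  0.881 -0.     0.262] [0.59445111 0.05710576 0.07583307]
(array([ 0.0033, -0.0017, -0.0014]), array([0.0006, 0.0003, 0.0001]), 'rowsneeded', np.float64(0.0), np.float64(0.0))
```

View pics/top9.png

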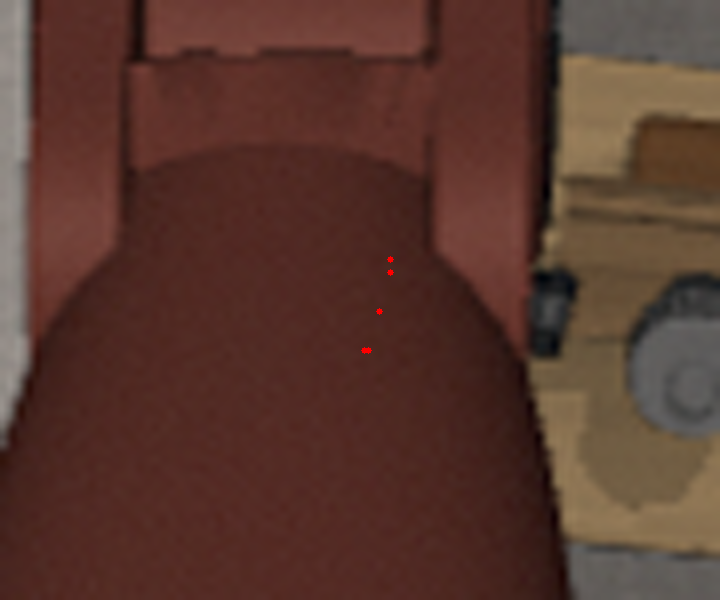

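View pics/side9.png

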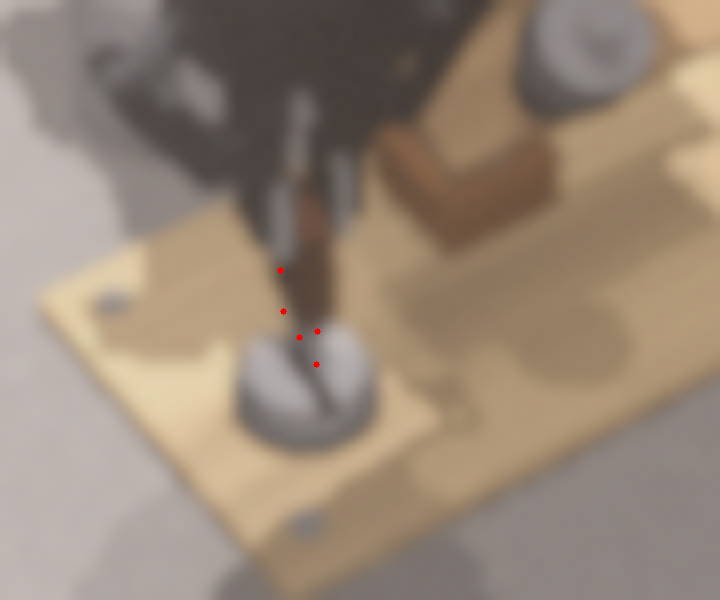

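```bash
python3 - <<'E'
from h import *
print(share([.595,.0559,.062],yawtool(1.281)),share([.595,.0559,.056],yawtool(1.281)))
E
```

```text
(array([ 0.0553, -0.004 ,  0.0034]), array([0.0006, 0.0003, 0.0001]), 'rowsneeded', np.float64(0.3), np.float64(0.0)) (array([ 0.0793, -0.004 ,  0.0034]), array([0.0006, 0.0003, 0.0001]), 'rowsneeded', np.float64(0.5), np.float64(0.0))
```

```bash
python3 -m inch '0.01 -0.004 0.003 0 0 0 0;0.02 -0.005 0.003 0 0 0 0;0.03 -0.005 0.003 0 0 0 0;0.04 -0.005 0.003 0 0 0 0;0.05 -0.005 0.003 0 0 0 0;0.055 -0.005 0.003 0 0 0 0;0.055 -0.005 0.003 0 0 0 0;0.055 -0.005 0.003 0 0 0 0'; python3 - <<'E'
from h import *
from plant import readout,cams
d=cams.snapshot("side")
s=readout.state();print(s["tool_pos"],s["force"].round(1))
print(share([.595,.0559,.055],yawtool(1.281)))
M=R.from_rotvec(s["ee_rot"]).as_matrix();p=s["tool_pos"]
B=p+.0295*M[:,0];P=[B+k*.013*M[:,2] for k in(-1,0,1)]+[p+.0115*M[:,0]+a*.015*M[:,2]+b*.007*M[:,1] for a,b in((1,1),(1,-1),(-1,1))]
for n,e,o in(("side",d,(275,230)),):
    np.savez(f"{n}10.npz",**e)
    x,y=o;im=cv2.resize(e["pixels"][y:y+50,x:x+60,::-1],None,fx=12,fy=12,interpolation=cv2.INTER_CUBIC)
    for q in proj(n,np.array(P)):cv2.circle(im,tuple(((q-o+.5)*12).astype(int)),2,(0,0,255),-1)
    cv2.imwrite(f"pics/{n}10.png",im)
E
```

```text
time: 13.2
tool_pos: [0.5947, 0.0557, 0.062]
ee_rot: [0.226, 1.559, -0.227]
force: [0.2, -0.4, -0.4]
gripper_width: 0.148
[0.59480555 0.0556809  0.0620606 ] [ 0.3 -0.3 -0.3]
(array([0.0282, 0.0011, 0.0005]), array([0.0006, 0.0002, 0.0001]), 'rowsneeded', np.float64(0.2), np.float64(0.0))
```

View pics/side10.png

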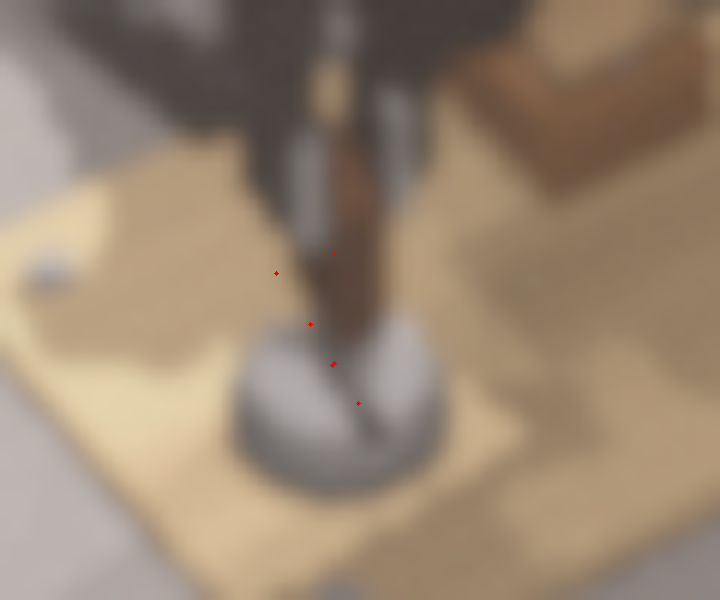

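```bash
python3 -m inch '0.007 0.001 0 0 0 0 0;0.014 0.001 0 0 0 0 0;0.021 0.001 0 0 0 0 0;0.028 0.001 0 0 0 0 0;0.028 0.001 0 0 0 0 0;0.028 0.001 0 0 0 0 0'; python3 - <<'E'
from h import *
from plant import readout
s=readout.state();print(s["tool_pos"],s["force"].round(1),s["ft_torque"].round(2))
E
```

```text
time: 13.75
tool_pos: [0.5948, 0.0559, 0.0549]
ee_rot: [0.226, 1.559, -0.227]
force: [0.5, -0.5, -0.6]
gripper_width: 0.141
[0.59478039 0.05589888 0.05490609] [ 0.5 -0.5 -0.6] [ 0.03 -0.03 -0.02]
```

```bash
python3 -m inch '0.007 0 0 0 0 0 0;0.014 0 0 0 0 0 0;0.014 0 0 0 0 0 0;0.014 0 0 0 0 0 0'; python3 - <<'E'
from h import *
from plant import readout
s=readout.state();print(s["tool_pos"],s["force"].round(1),s["ft_torque"].round(2))
E
```

```text
time: 14.08
tool_pos: [0.5946, 0.0559, 0.0513]
ee_rot: [0.226, 1.559, -0.227]
force: [-0.4, -0.4, -0.5]
gripper_width: 0.152
[0.59463012 0.05592045 0.05125094] [-0.4 -0.4 -0.5] [ 0.04  0.06 -0.01]
```

```bash
python3 -m inch '0 0 0 0.06 0 0 0;0 0 0 0.12 0 0 0;0 0 0 0.18 0 0 0;0 0 0 0.24 0 0 0;0 0 0 0.3 0 0 0;0 0 0 0.36 0 0 0;0 0 0 0.42 0 0 0;0 0 0 0.48 0 0 0' 60; python3 - <<'E'
from h import *
from plant import readout
s=readout.state();print(s["q"].round(3),s["tool_pos"],s["force"].round(1),s["ft_torque"].round(2))
E
```

```text
time: 14.75
tool_pos: [0.5947, 0.0562, 0.0513]
ee_rot: [0.973, 1.343, -0.973]
force: [0.1, 1.6, -0.3]
gripper_width: 0.144
[-0.028  0.554 -0.188  0.829  0.     1.226] [0.5947464  0.05624639 0.051268  ] [ 0.1  1.6 -0.3] [ 0.35 -0.19  0.1 ]
```

```bash
python3 -m inch '0 0 0 0.06 0 0 0;0 0 0 0.12 0 0 0;0 0 0 0.18 0 0 0;0 0 0 0.24 0 0 0;0 0 0 0.28 0 0 0;0 0 0 0.31 0 0 0;0 0 0 0.34 0 0 0;0 0 0 0.34 0 0 0'; python3 - <<'E'
from h import *
from plant import readout
s=readout.state();print(s["q"].round(3),s["tool_pos"],s["force"].round(1),s["ft_torque"].round(2))
E
```

```text
time: 15.42
tool_pos: [0.595, 0.0566, 0.0513]
ee_rot: [1.473, 1.014, -1.472]
force: [0.7, 1.6, -2.3]
gripper_width: 0.142
[-2.800e-02  5.540e-01 -1.880e-01  8.280e-01  1.000e-03  1.907e+00] [0.59498372 0.05658326 0.05129865] [ 0.7  1.6 -2.3] [ 0.34 -0.33  1.03]
```

```bash
python3 -m inch '0 0 0 -0.02 0 0 0;0 0 0 -0.04 0 0 0;0 0 0 -0.04 0 0 0;0 0 0 -0.04 0 0 0'; python3 - <<'E'
from h import *
from plant import readout
s=readout.state();print(s["q"].round(3),s["tool_pos"],s["force"].round(1),s["ft_torque"].round(2))
E
```

```text
time: 15.75
tool_pos: [0.595, 0.0566, 0.0513]
ee_rot: [1.416, 1.061, -1.415]
force: [0.7, 0.9, -1.5]
gripper_width: 0.146
[-2.800e-02  5.540e-01 -1.880e-01  8.280e-01  1.000e-03  1.827e+00] [0.59504089 0.05662587 0.05132256] [ 0.7  0.9 -1.5] [ 0.13 -0.21  0.26]
```

Torque has dropped to a small value and the lock is at its stop. I'll lift straight up and check it.

```bash
python3 -m inch '-0.03 0 0 0 0 0 0;-0.06 0 0 0 0 0 0;-0.12 0 0 0 0 0 0;-0.2 0 0 0 0 0 0;-0.28 0 0 0 0 0 0;-0.36 0 0 0 0 0 0;-0.44 0 0 0 0 0 0;-0.44 0 0 0 0 0 0'; python3 - <<'E'
from h import *
from plant import readout
s=readout.state();print(s["q"].round(3),s["tool_pos"],s["force"].round(1))
print(share([.4708,.3435,.16],yawtool(np.radians(63.6))))
E
```

```text
time: 16.42
tool_pos: [0.5971, 0.0564, 0.1665]
ee_rot: [1.42, 1.057, -1.41]
force: [-0.2, -0.0, -0.5]
gripper_width: 0.145
[-2.800e-02  4.530e-01 -3.100e-02  1.080e+00  1.000e-03  1.828e+00] [0.59714869 0.05644458 0.16652403] [-0.2 -0.  -0.5]
(array([ 0.0231, -0.8079, -0.9598]), array([-0.6975,  0.0013, -0.0037]), 'rowsneeded', np.float64(7.5), np.float64(11.2))
```

```bash
python3 -m inch '0 -0.08 -0.1 -0.06 0 0 0;0 -0.17 -0.2 -0.12 0 0 0;0 -0.26 -0.31 -0.18 0 0 0;0 -0.35 -0.42 -0.24 0 0 0;0 -0.44 -0.53 -0.3 0 0 0;0 -0.53 -0.63 -0.36 0 0 0;0 -0.6 -0.71 -0.42 0 0 0;0 -0.66 -0.78 -0.48 0 0 0'; python3 - <<'E'
from h import *
from plant import readout,cams
print(share([.4708,.3435,.16],yawtool(np.radians(63.6))))
E
```

```text
time: 17.08
tool_pos: [0.4922, 0.2916, 0.1664]
ee_rot: [0.696, 1.451, -0.691]
force: [0.3, 0.4, -0.8]
gripper_width: 0.144
(array([ 0.0253,  0.0641, -0.2151]), array([-0.2142,  0.0025, -0.0025]), 'rowsneeded', np.float64(1.4), np.float64(3.4))
```

```bash
python3 -m inch '0.01 0.02 -0.07 -0.06 0 0 0;0.02 0.04 -0.14 -0.12 0.002 -0.002 0;0.025 0.064 -0.215 -0.18 0.002 -0.002 0;0.025 0.064 -0.215 -0.214 0.002 -0.002 0;0.025 0.064 -0.215 -0.214 0.002 -0.002 0;0.025 0.064 -0.215 -0.214 0.002 -0.002 0'; python3 - <<'E'
from h import *
from plant import readout,cams
print(share([.4708,.3435,.095],yawtool(np.radians(63.6))))
t=cams.snapshot("top")
cv2.imwrite("pics/top11.png",t["pixels"][:,:,::-1])
cv2.imwrite("pics/top11z.png",cv2.resize(t["pixels"][205:295,270:405,::-1],None,fx=5.9,fy=5.9,interpolation=cv2.INTER_CUBIC))
E
```

```text
time: 17.58
tool_pos: [0.4706, 0.3433, 0.1603]
ee_rot: [0.364, 1.539, -0.363]
force: [0.7, -0.4, -0.5]
gripper_width: 0.147
(array([0.2614, 0.0007, 0.    ]), array([-0.0014,  0.0007, -0.0003]), 'rowsneeded', np.float64(1.6), np.float64(0.0))
```

View pics/top11z.png

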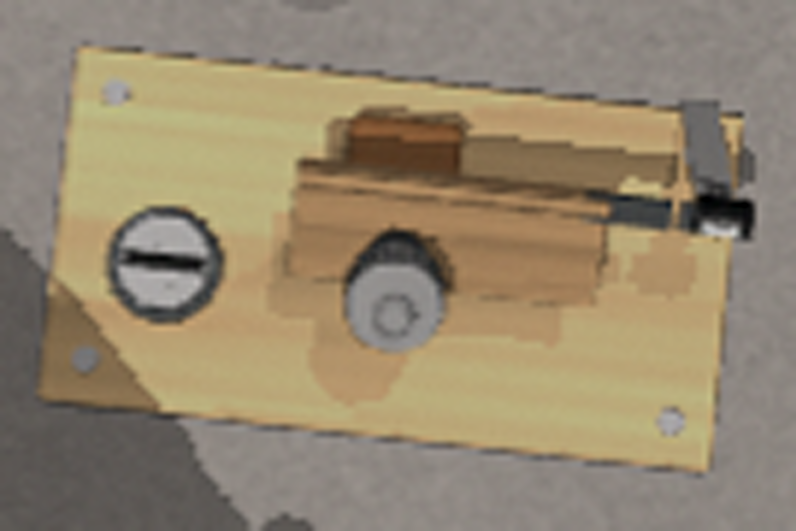

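```bash
python3 - <<'E'
from h import *
im=cv2.cvtColor(cv2.imread("pics/top11.png"),cv2.COLOR_BGR2RGB)
g=im.astype(float).mean(2);print(g[244:256,286:310].astype(int))
uv=[]
for c in range(292,304):
    w=np.clip(158-g[244:255,c],0,None);w[w<20]=0;uv.append((c,(w*np.arange(244,255)).sum()/w.sum()))
w=onz("top",uv,.03)[:,:2];c=w.mean(0);d=np.linalg.svd(w-c)[2][0];print(c,np.arctan2(d[1],d[0])%np.pi, "stand y:",1.5708-.1188, "resid",np.abs((w-c)@[-d[1],d[0]]).max())
E
```

```text
[[151 153 154 106  64 130 167 171 167 166 164 167 166 165 166 167 171 139
   75  67 135 158 159 157]
 [151 153 137  94  85 155 173 169 168 168 166 166 165 164 166 163 167 172
  119  51  60 137 155 152]
 [153 156 114  72 122 161 167 167 169 169 150 161 169 167 168 167 167 169
  137  72  54 132 156 154]
 [154 156 109  66  93  83  71 100 132 140 139 159 166 164 165 164 166 166
  172 109  62  88 139 155]
 [155 141  96  72 105  69  18  18  19  19  22  18  29  53  68  71  91 107
  130  99  68  63 133 156]
 [156 143  95  89  85  59  43  51  45  30  30  29  23  21  22  18  17  20
   56  89  80  69 135 157]
 [157 143  96  84 158 156 142 142 120  90  79  81  69  62  51  45  48  42
   97 102  80  85 142 157]
 [159 139  92  63 145 173 173 172 175 174 175 175 176 176 154 140 141 120
  104  83  71  86 141 156]
 [159 165 116  68 123 164 171 168 170 171 169 168 167 166 169 170 171 176
  119  71  70 105 144 152]
 [162 163 133  84  97 151 171 170 169 168 169 167 147 155 167 168 169 168
  104  60  73 133 153 147]
 [161 163 122  82  60  86 148 170 168 168 169 166 168 168 166 168 165 111
   67  69 117 148 153 151]
 [157 159 161 132  86  77  83 147 170 167 169 170 169 171 166 167 103  59
   69  72 135 156 153 153]]
[0.59525863 0.05617402] 1.4333804413511477 stand y: 1.452 resid 0.0011000923725259498
```

```bash
python3 -m inch '0.05 0.001 0 0 0 0 0;0.1 0.001 0 0 0 0 0;0.15 0.001 0 0 0 0 0;0.2 0.001 0 0 0 0 0;0.26 0.001 0 0 0 0 0;0.26 0.001 0 0 0 0 0;0.26 0.001 0 0 0 0 0'; python3 - <<'E'
from h import *
from plant import readout,cams
d=cams.snapshot("side");s=readout.state()
print(s["tool_pos"],s["force"].round(1),share([.4708,.3435,.075],yawtool(np.radians(63.6))))
M=R.from_rotvec(s["ee_rot"]).as_matrix();p=s["tool_pos"]
B=p+.0295*M[:,0];P=[B+k*.013*M[:,2] for k in(-1,1)]+[p+.0115*M[:,0]+k*.013*M[:,2] for k in(-1,1)]
Q=np.array([.4705,.3432,.03]);P+= [Q+k*.015*M[:,2] for k in(-1,1)]
for n,e,o in(("side",d,(205,300)),):
    x,y=o;im=cv2.resize(e["pixels"][y:y+90,x:x+80,::-1],None,fx=6.6,fy=6.6,interpolation=cv2.INTER_CUBIC)
    cv2.imwrite(f"pics/{n}12raw.png",im)
    for q in proj(n,np.array(P)):cv2.circle(im,tuple(((q-o+.5)*6.6).astype(int)),2,(0,0,255),-1)
    cv2.imwrite(f"pics/{n}12.png",im)
E
```

```text
time: 18.22
tool_pos: [0.4708, 0.3425, 0.0951]
ee_rot: [0.365, 1.539, -0.367]
force: [-0.1, 0.3, -0.6]
gripper_width: 0.145
[0.47133778 0.34292589 0.0958916 ] [ 0.3 -0.5 -0.4] (array([ 0.0836,  0.001 , -0.0031]), array([-0.0027,  0.0007, -0.0003]), 'rowsneeded', np.float64(0.5), np.float64(0.0))
```

View pics/side12.png

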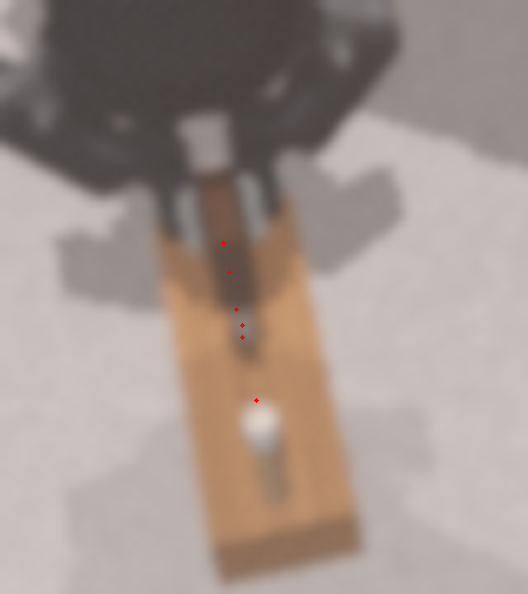

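```bash
python3 - <<'E'
import cv2
im=cv2.imread("pics/side12raw.png")[200:460,120:400];cv2.imwrite("pics/side12c.png",cv2.resize(im,None,fx=2.3,fy=2.3))
E
```

```text
(no output)
```

View pics/side12c.png

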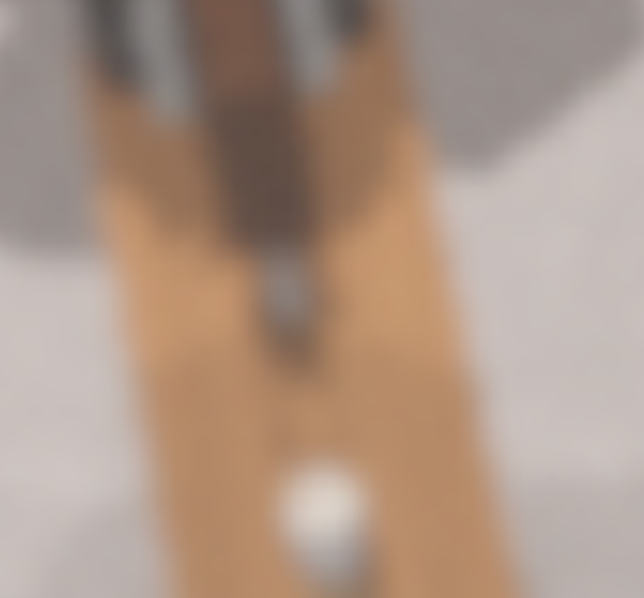

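```bash
python3 -m inch '0.03 0.001 -0.003 -0.002 0.001 0 0;0.06 0.001 -0.003 -0.002 0.001 0 0;0.09 0.001 -0.003 -0.002 0.001 0 0;0.12 0.001 -0.003 -0.002 0.001 0 0;0.132 0.001 -0.003 -0.002 0.001 0 0;0.132 0.001 -0.003 -0.002 0.001 0 0;0.132 0.001 -0.003 -0.002 0.001 0 0'; python3 - <<'E'
from h import *
from plant import readout,cams
s=readout.state()
print(s["tool_pos"],s["force"].round(1),share([.4708,.3435,.052],yawtool(np.radians(63.6))))
E
```

```text
time: 18.85
tool_pos: [0.4707, 0.3434, 0.0626]
ee_rot: [0.363, 1.541, -0.362]
force: [-1.2, -0.4, -0.6]
gripper_width: 0.142
[0.47069757 0.3434143  0.06264033] [-1.2 -0.4 -0.6] (array([0.0426, 0.0005, 0.0002]), array([-0.0007, -0.0004, -0.0001]), 'rowsneeded', np.float64(0.3), np.float64(0.0))
```

```bash
python3 -m inch '0.007 0 0 0 0 0 0;0.014 0 0 0 0 0 0;0.021 0 0 0 0 0 0;0.028 0 0 0 0 0 0;0.035 0 0 0 0 0 0;0.042 0 0 0 0 0 0;0.042 0 0 0 0 0 0'; python3 - <<'E'
from h import *
from plant import readout,cams
s=readout.state()
print(s["tool_pos"],s["force"].round(1),s["ft_torque"].round(2))
E
```

```text
time: 19.43
tool_pos: [0.4705, 0.3433, 0.0517]
ee_rot: [0.362, 1.541, -0.362]
force: [0.3, 0.7, 0.4]
gripper_width: 0.145
[0.47045625 0.34330953 0.05174251] [0.3 0.7 0.4] [-0.    0.04 -0.01]
```

```bash
python3 -m inch '0.007 0 0 0 0 0 0;0.014 0 0 0 0 0 0;0.021 0 0 0 0 0 0;0.028 0 0 0 0 0 0;0.035 0 0 0 0 0 0;0.038 0 0 0 0 0 0;0.04 0 0 0 0 0 0;0.04 0 0 0 0 0 0'; python3 - <<'E'
from h import *
from plant import readout,cams
s=readout.state()
print(s["tool_pos"],s["force"].round(1),s["ft_torque"].round(2))
E
```

```text
time: 20.1
tool_pos: [0.4704, 0.3433, 0.0418]
ee_rot: [0.362, 1.541, -0.363]
force: [0.2, 0.2, -0.2]
gripper_width: 0.141
[0.47043327 0.34328799 0.0417512 ] [ 0.2  0.2 -0.2] [-0.    0.04  0.  ]
```

```bash
python3 -m inch '0 0 0 0 0 0 0.3;0 0 0 0 0 0 0.5;0 0 0 0 0 0 0.7;0 0 0 0 0 0 0.7;0 0 0 0 0 0 0.7;0 0 0 0 0 0 0.7' 20;  python3 -m inch '-0.08 0 0 0 0 0 0.7;-0.16 0 0 0 0 0 0.7;-0.24 0 0 0 0 0 0.7;-0.32 0 0 0 0 0 0.7;-0.4 0 0 0 0 0 0.7;-0.48 0 0 0 0 0 0.7;-0.6 0 0 0 0 0 0.7;-0.6 0 0 0 0 0 0.7'; python3 -m inch '-0.05 -0.1 0 0 0 0 0.7;-0.1 -0.2 0 0 0 0 0.7;-0.1 -0.35 0 0 0 0 0.7;-0.1 -0.5 0 0 0 0 0.7;-0.1 -0.6 0 0 0 0 0.7;-0.1 -0.6 0 0 0 0 0.7;-0.1 -0.6 0 0 0 0 0.7'; python3 - <<'E'
from h import *
from plant import readout,cams
for n in("top","side"):
    d=cams.snapshot(n);np.savez(f"{n}13.npz",**d);cv2.imwrite(f"pics/{n}13.png",d["pixels"][:,:,::-1])
    o=np.array((155,260) if n=="top" else (212,315));x,y=o
    im=np.ascontiguousarray(cv2.resize(d["pixels"][y:y+72,x:x+72,::-1],None,fx=8,fy=8,interpolation=cv2.INTER_CUBIC));cv2.imwrite(f"pics/kz_{n}.png",im)
a,b=cv2.imread("pics/kz_top.png"),cv2.imread("pics/kz_side.png");cv2.imwrite("pics/kz.png",cv2.resize(np.hstack([a,b]),(800,400)))
g=load("top","13")["pixels"].astype(int)
for r in range(236,246):print(r,g[r,374:390].mean(1).round().astype(int))
E
```

```text
time: 20.6
tool_pos: [0.4705, 0.3433, 0.0418]
ee_rot: [0.363, 1.541, -0.362]
force: [0.2, -0.2, -0.6]
gripper_width: 0.698
time: 21.27
tool_pos: [0.4729, 0.3446, 0.1971]
ee_rot: [0.366, 1.536, -0.358]
force: [1.0, 0.8, 1.3]
gripper_width: 0.703
time: 21.85
tool_pos: [0.4058, 0.2096, 0.2217]
ee_rot: [0.368, 1.535, -0.359]
force: [0.2, 0.1, 0.9]
gripper_width: 0.703
236 [105 153 163 161 161 163 163 165 111  90 139 148 151 101 107  80]
237 [102 151 158 159 157 158 158 160 150 146 147 147 151 114  94  77]
238 [ 40  34  37  57  58  85  92 121 116 111 144 144 146 102  33   2]
239 [ 66  66  69  66  65  57  54  54  46  37 142  87  66  56  22   7]
240 [ 64  64  66  66  65  66  65  64  66  66 144  82  63  47  23  16]
241 [ 58  63  63  65  64  63  65  65  65  82 116  78  65  43  41  31]
242 [ 74  71  70  68  67  66  63  61  62  81 113  75  67  25  47  97]
243 [141 139 120 118 102  98  81  77  70 101  99  76  69  29  65 164]
244 [158 159 158 160 159 160 162 147 129 139 143 128 112  78 108 142]
245 [159 158 157 158 158 157 146 143 142 143 143 143 142 158 158 157]
```

View pics/kz.png

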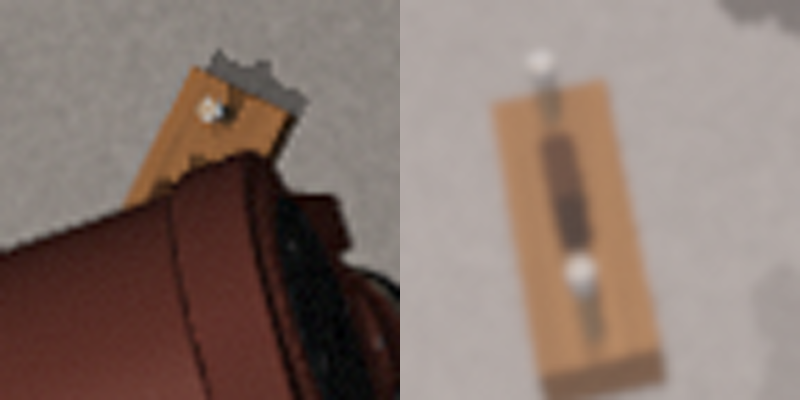

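View pics/top13.png

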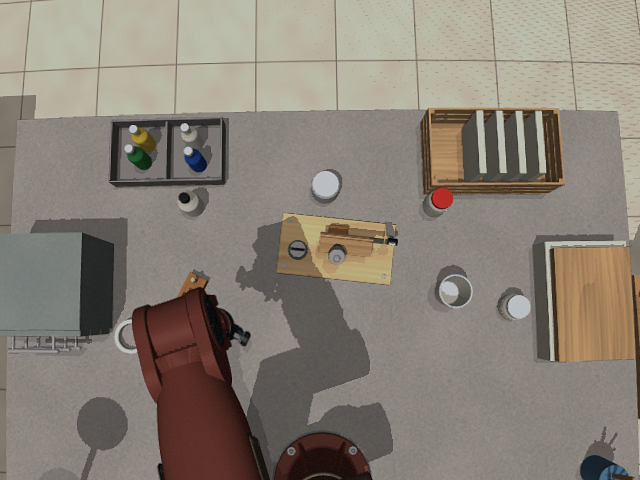

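The side view shows the key seated as it was at the start. The top view shows the lock slot across the stand, the ledge and marker pointers level, and the bystanders where they were. I'm handing the job in.

```bash
python3 -c "
from plant import job;print(job.close_job())"
```

```text
the job is handed in; nothing more can be done
None
```

I carried out all three parts and handed the job in at about 22 s. No verdict is reported, so what follows rests on my own checks.

- **Collar and ledge:** I turned the collar about 3.56 rad anticlockwise, raising the ledge about 13.6 mm, and let go. In the top view the upper and lower edges of the two pointers line up within about 0.05 px (roughly 0.3 mm along the screw). The edge pixels were essentially the same in the last picture. The side camera looks almost along the screw, so it could not confirm the height.
- **Lock:** With the blade about 8 mm deep in the slot, I turned it clockwise until the torque rose from 0.1 to 1.0 N m, which I took as the stop. Afterwards the slot lay along the stand's y axis.
- **Lock angle, one disagreement:** From the pictures the slot turned only about 1.42 rad, not 1.57. I put this down to the lock starting a little past zero, because the torque rise and the slot's final alignment both point to the stop.
- **Key and bystanders:** The key went back into the block with no contact force and looks in the side view as it did at the start. In the last top view nothing else looks moved. The arm was hiding the tape roll and most of the block there, so I could not recheck the tape roll. The gripper was clear of everything.

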